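# Face up the last ice scraper on an anti-sweep display hook

## Robot

A 6-joint arm with a two-finger parallel gripper is mounted at the origin on the work surface. World frame = base frame: x ahead of the robot, y to its left, z up, the work surface at z = 0. Lengths are in m, angles in rad, forces in N, time in s.
With the tool pointing down it reaches from about 0.3 to 0.775 m from the base axis. Payload 14.6 kg.
Tool frame: the origin (TCP) lies on the centre line of the jaws, within the pads' length; the fingertips stand 14 mm ahead of it and the grasp point (between the pads) lies 5 mm behind it; z points along the fingers, x is the direction in which the jaws open and shut, and the axes are right-handed (so a half turn about z gives the same grasp; the last joint's range is limited). The gripper opens to 85 mm and grips with 20 to 120 N. Pads are 22 mm wide; open, the fingers measure 114 mm over their backs; the gripper's body (76 mm by 85 mm) begins 54 mm behind the grasp point. The pads swing forward as they close: fully open they stand 13 mm farther back than shut.
Start: joints at [1.145, 0.3, 1.521, -0, 1.321, -0.067], TCP at [0.193, 0.515, 0.245] pointing down, gripper open.
Joint ranges: [-3.03, 3.03], [-0.79, 2.21], [0.23, 2.52], [-1.04, 4.18], [0, 3.07], [-2.55, 2.55]. Speed limits (rad/s): [2.22, 2.22, 2.57, 3.14, 3.14, 3.14].

## Interface

Orientations are given as a 3x3 rotation matrix whose columns are the frame's x, y, z axes.
In Python, from rig import r gives the robot as it stands. The module is installed in compiled form; this text tells all that it offers.
- The arm moves only by the tool servo_tool, never from a script. Its arguments are lists of equal length, an entry for each row: "xyz": the shift along the tool's x, y, z in m, a list of three; "roll": the turn about the tool's z in rad. In form: {"xyz": [[x, y, z], ...], "roll": [roll, ...]}. A call has 1 to 10 rows; each row is the pose to reach, as a shift and turn from the pose measured when the call began, along the tool's axes at that moment; what a row does not reach only later rows make up. A row lasts 1/8 s, in which the tool goes at most 62.5 mm and 10.7 degrees, less where a joint would pass 70% of its speed; a pose out of reach is approached as far as the arm can. A call with a gripper value outside its range is refused whole. "grip" is the finger opening in m, from 0 to 0.0854, set as the call begins (left out, the last holds). The fingers move at their own pace and stop on an object; the grip force is fixed at half the most. Time passes only in rows, so rows that repeat a pose let the fingers close. It gives the time, the measured TCP pose, the force and the opening at its end, in the units of the state.
- r.sense(): the state, without advancing time (a new reading comes with each control period).
- r.read_camera(name): name is "scene" or "top"; returns a dict with "frame" (384x512x3 uint8, blue, green, red), "camera_matrix" (3x3 intrinsics, pixels), "rvec" (rotation vector, rad) and "tvec" (3), from world to camera coordinates, as OpenCV has them. Camera axes: x right, y down, z forward; pixel columns grow to the right and rows downward; lengths in m; the calibration is good to about 2 mm. A picture is of the moment at which its call begins. There is no depth.
- r.sign_off(): hands the job in, once; it reports no verdict.
Trained networks look in a picture, given as the dict that the camera call returned (one of the last four; its "shot" number tells which), for a name from the list of things; names that differ only in an ending like _2 or _b are one class to them, and where a whole thing is asked for, a point or a joint stands for the part that bears it (a point fixed in the world has none). Each returns a list of dicts, best first, with "conf" (0 to 1); they miss things now and then, are a little off and sometimes report something else, mostly with a low value. They report only what shows in the picture. A call takes as long as a camera call. They do not tell look-alikes from the thing itself.
- r.look_for(picture, query): "xyz" ([x, y, z] in m, in the coordinates of the camera as it stood for that picture, good to about 4 mm: the middle of the surface that is visible of it).
- r.tip_of(picture, query): "xyz" ([x, y, z] in m, in the coordinates of the camera as it stood for that picture, good to about 4 mm: a listed point, or the origin of a listed thing).
The state is a dict: "t": time; "qpos": joint angles; "dq": joint speeds; "tau": joint torques, N m; "position": TCP position; "tcp_rot": TCP orientation; "force": force on the tool from outside, world axes, zero at the start; "wrist_torque": the same for the moment, N m; "gripper_width": opening from 0.0 (shut) to 1.0 (fully open).
Only numpy, scipy, OpenCV 4.12 (cv2) and the standard library are available. Lean on these libraries where they do the work, as an engineer would, in place of code of your own. Each camera call takes 0.05 s, during which the arm holds its last target.

## Task

Face up the hook on the counter stand: bring the one ice scraper hanging on the zigzag wire forward, round all its bends, until its eye is up against the round stop at the front end, and leave it hanging there. Lead it gently, feeling for the bends, so that the wire is not strained, and leave the other goods on the counter where they are.

Things in the scene. Friction and masses are not known exactly. Their poses are not given: they have to be found in the camera images.
- stand: Counter stand, screwed down: base plate (8 thick, x -60 to 270, y -55 to 85 mm), 25 mm square post 220 high; near its top a zigzag anti-sweep hook of stiff 8 mm steel wire, all of it level. Origin: on the counter under the post's axis; x the way the hook points, y left, z up. A lower hook behind the post carries fixed packs out to x = -125. Do not strain the wire: keep under about 10 N on it.
- wire_back (a point): Point on the wire's axis at the post: stand frame x 19, y 0, z 200 mm. From here the wire runs along +x to corner 1, slants 60 deg left to corner 2, runs along +x at y = 41.6 to corner 3, slants 60 deg right to corner 4, then runs along +x at y = 0 to the stop. A corner is where the straight axes meet; all four are rounded to 20 mm axis radius.
- stop (a point): Point on the wire's axis at the front end, on the back face of the round stop (21 mm disc with a ball) that closes the wire: stand frame x 262, y 0, z 200 mm. Fully home, the scraper's origin lies 6 mm behind it. Bends are made by hand, not measured, to be felt or seen: corner 1 at x = 72 to 98, corner 2 always 24 further; on its own, corner 3 at x = 173 to 199, corner 4 always 24 further.
- scraper: Grey ice scraper, 70 to 120 g, hung by its eye on the wire's first straight, 36 to 50 mm in front of the post's axis. Origin: centre of the bore, 2 mm below the wire's axis as it hangs; x along the bore (as stand's x), z up. Eye: ring 42 outside, bore 12, 12 thick (x), flat cheeks 42 apart in y, 22 high, to pinch. Handle 26 wide to z -76, blade 96 wide (y) to z -129 mm.
- can_a: Bystander: white aerosol can, 65 mm across, 205 high, standing. Origin under its centre.
- can_b: Bystander: white aerosol can as can_a, standing beside it. Origin under its centre.
- bottle: Bystander: green bottle with a cap, 62 mm across, 200 high, standing. Origin under its centre.
- tin: Bystander: flat solvent tin, 60 (x) by 90 (y), 152 high with its cap, standing. Origin under its centre.
Not all that is in view belongs to the job. There is more than one size of the scraper; the job needs the middle-sized.

How it is judged:
At the end, for the whole second after the job is handed in: The scraper hangs on the wire's front end, released and at rest, upright within 0.15 rad, the front face of its eye no more than 4 mm from the stop (its origin 4 to 10 mm behind the stop's point along the bore, within 11.5 mm of it) (x of stop in the frame of scraper between 0.004 and 0.01 m and distance between scraper and stop below 0.0115 m and angle between scraper's own z axis and vertical below 0.15 rad and linear speed of scraper below 0.03 m/s); the robot touches nothing.
It fails at once if the scraper is pulled or pushed on the wire or stop with more than 15 N (contact force between scraper and stand above 15 N).
It fails at once if the robot presses on the stand with more than 15 N (contact force between any of the arm, the fingers and stand above 15 N).
It fails at once if a can, the bottle or the tin is moved by more than 20 mm (distance of any of can_a, can_b, bottle, tin from where it was at the start of the episode above 0.02 m).
It also fails if it takes over 72 s, if anything falls off the work surface, if the arm or the gripper's body presses on something with over 40 N, if the wrist force passes 120 N, or if a joint passes its speed limit or range.

## Working session

There is one attempt and no reset: what is moved stays moved. The work goes in short steps, Python scripts to look and compute and a tool call to move; the robot and the scene stay as the last step left them, time stands still between calls to the robot, and variables do not carry over. Pictures are saved under pics/ and viewed, and the job is handed in when it is done.

Besides the shell and the picture viewer there is one more tool, called after ">>>" as name(argument=value, ...), one argument or row to a line, values as JSON. servo_tool: Moves the arm, as the interface text tells. Its arguments: {"type":"object","properties":{"xyz":{"type":"array"},"roll":{"type":"array"},"grip":{"type":"number"}},"required":["xyz","roll"]}

```bash
mkdir -p pics
cat > h.py <<'E'
import numpy as np,cv2
from rig import r
def shot(n,fn=None):
    p=r.read_camera(n)
    if fn: cv2.imwrite('pics/'+fn,p['frame'])
    return p
def RT(p):
    R,_=cv2.Rodrigues(np.array(p['rvec'],float)); return R,np.array(p['tvec'],float).ravel()
def w(p,x):
    R,t=RT(p); return R.T@(np.array(x)-t)
def proj(p,X):
    return cv2.projectPoints(np.array(X,float).reshape(-1,1,3),np.array(p['rvec'],float),np.array(p['tvec'],float),np.array(p['camera_matrix'],float),None)[0].reshape(-1,2)
def onz(p,uv,z):
    R,t=RT(p);K=np.array(p['camera_matrix']);d=R.T@np.linalg.inv(K)@np.array([uv[0],uv[1],1.]);c=-R.T@t
    return c+d*(z-c[2])/d[2]
E
python3 - <<'E'
from h import *
np.set_printoptions(precision=4,suppress=True)
s=r.sense();print(s)
for n in('scene','top'):
    p=shot(n,n+'0.png'); R,t=RT(p);print(n,'cam',-R.T@t)
    for q in('stand','wire_back','stop','scraper','can_a','bottle','tin'):
        for f in('look_for','tip_of'):
            for d in getattr(r,f)(p,q): print(f,q,round(d['conf'],2),w(p,d['xyz']),proj(p,w(p,d['xyz']))[0])
E
```

```text
{'t': 0.0, 'qpos': array([ 1.1454,  0.3005,  1.5216, -0.    ,  1.3207, -0.0666]), 'dq': array([ 0.0007, -0.0002, -0.0018,  0.0001,  0.0008,  0.0005]), 'tau': array([  0.0001, -54.3505, -36.1791,  -0.0001,   0.004 ,   0.    ]), 'position': array([0.193 , 0.5148, 0.2447]), 'tcp_rot': array([[ 0.3511,  0.9363, -0.0005],
       [ 0.9363, -0.3511, -0.001 ],
       [-0.0011, -0.0001, -1.    ]]), 'force': array([0.118 , 0.0251, 0.105 ]), 'wrist_torque': array([ 0.006 , -0.0071,  0.0217]), 'gripper_width': 1.0016924649166252}
scene cam [ 1.0373 -0.3627  1.0988]
look_for stand 0.59 [0.5744 0.0497 0.0064] [265.5997 207.1858]
tip_of stand 0.72 [0.55   0.1389 0.0013] [283.9547 186.9342]
look_for wire_back 0.9 [0.5682 0.0473 0.0103] [263.689  205.4509]
look_for wire_back 0.56 [0.7196 0.2393 0.1451] [358.196  182.3634]
tip_of wire_back 0.98 [0.5462 0.1203 0.201 ] [283.1191 148.7211]
look_for stop 0.7 [0.5681 0.0476 0.0086] [263.7412 205.6709]
tip_of stop 0.7 [ 0.5614 -0.1247  0.2032] [208.0814 200.8105]
look_for scraper 0.85 [0.3847 0.1808 0.07  ] [262.0619 131.4232]
look_for scraper 0.8 [0.4202 0
[... 1467 characters left out ...]

look_for scraper 0.68 [0.5407 0.0928 0.1987] [224.0913 195.3885]
tip_of scraper 0.76 [0.3799 0.1811 0.1742] [194.1566 250.9382]
tip_of scraper 0.54 [0.5487 0.0913 0.2002] [224.6008 192.6037]
look_for can_a 0.88 [0.6971 0.259  0.1618] [171.0913 147.6387]
look_for can_a 0.59 [0.6239 0.4003 0.1609] [124.0893 171.1488]
tip_of can_a 0.86 [ 0.6355  0.4137 -0.0056] [133.3166 178.8401]
tip_of can_a 0.58 [0.7136 0.2667 0.0015] [176.9666 155.7684]
look_for bottle 0.88 [ 0.5072 -0.3868  0.1277] [381.0788 209.4059]
tip_of bottle 0.68 [ 0.5163 -0.4022 -0.0018] [375.6718 212.3965]
look_for tin 0.71 [ 0.703  -0.2544  0.1276] [336.0156 148.1478]
tip_of tin 0.91 [ 0.7197 -0.264  -0.0009] [332.5102 153.5927]
```

Run:
```python
import cv2
a=cv2.imread('pics/scene0.png');cv2.imwrite('pics/s0z.png',cv2.resize(a[80:260,150:400],None,fx=3,fy=3,interpolation=cv2.INTER_CUBIC))
a=cv2.imread('pics/top0.png');cv2.imwrite('pics/t0z.png',cv2.resize(a[140:280,180:330],None,fx=4,fy=4,interpolation=cv2.INTER_CUBIC))
```

```text
(no output)
```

View pics/scene0.png

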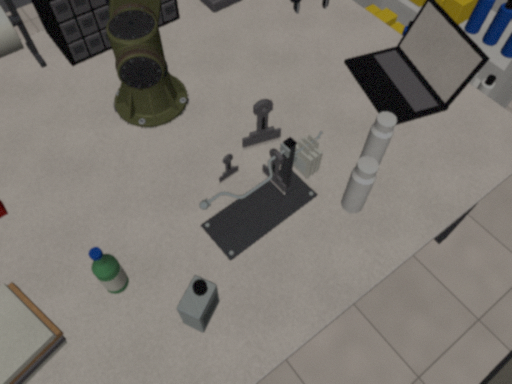

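View pics/s0z.png

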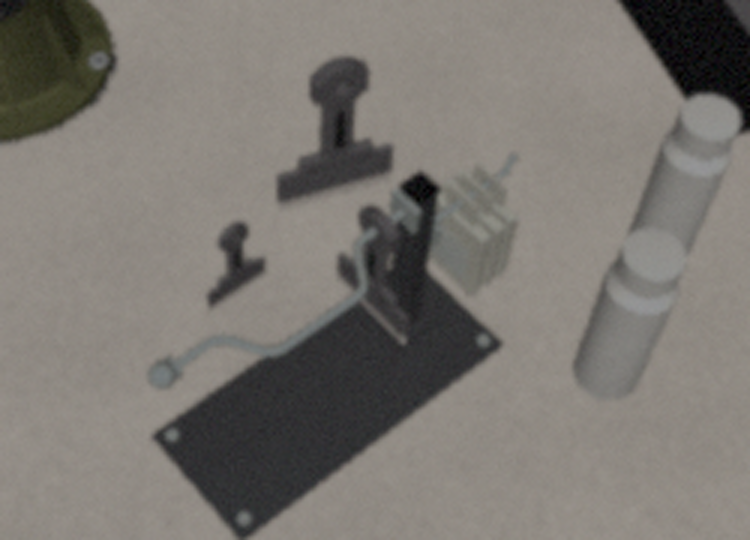

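View pics/t0z.png

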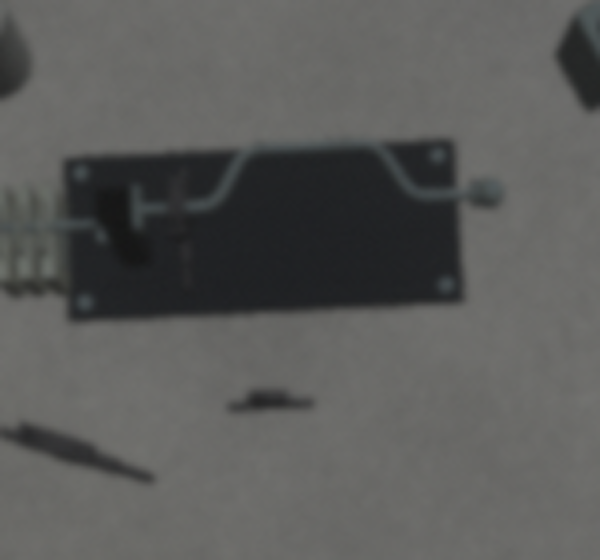

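View pics/top0.png

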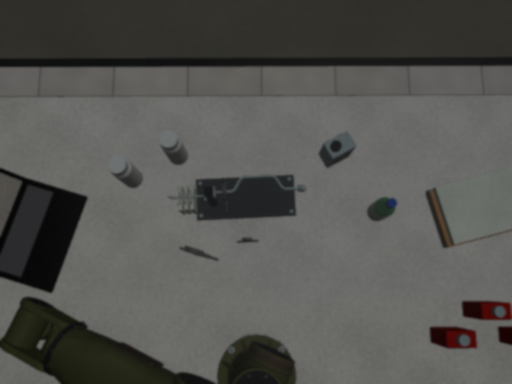

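```bash
cat > fit.py <<'E'
from h import *
from scipy.optimize import least_squares
from scipy.ndimage import distance_transform_edt
np.set_printoptions(precision=4,suppress=True)
def wire(c1,c3,n=1.0):
    """sampled axis pts (stand frame,m) with rounded corners"""
    P=np.array([[.019,0],[c1,0],[c1+.024,.0416],[c3,.0416],[c3+.024,0],[.262,0]])
    out=[P[0]]; d=.020*np.tan(np.pi/6)
    for i in range(1,5):
        a=(P[i]-P[i-1]);a/=np.linalg.norm(a);b=P[i+1]-P[i];b/=np.linalg.norm(b)
        s=np.sign(a[0]*b[1]-a[1]*b[0]); nrm=s*np.array([-a[1],a[0]]); C=P[i]-d*a+.02*nrm
        for th in np.linspace(0,np.pi/3,25):
            v=-nrm; c,si=np.cos(s*th),np.sin(s*th)
            out.append(C+.02*np.array([c*v[0]-si*v[1],si*v[0]+c*v[1]]))
    out.append(P[-1]); out=np.array(out)
    L=np.r_[0,np.cumsum(np.linalg.norm(np.diff(out,axis=0),axis=1))]
    s=np.arange(0,L[-1],.001*n)
    return np.c_[np.interp(s,L,out[:,0]),np.interp(s,L,out[:,1])]
def s2w(q,xy,z):
    c,s=np.cos(q[2]),np.sin(q[2]); xy=np.atleast_2d(xy)
    return np.c_[q[0]+c*xy[:,0]-s*xy[:,1],q[1]+s*xy[:,0]+c*xy[:,1],np.full(len(xy),z)]
E
python3 - <<'E'
from fit import *
ps=[shot('top') for _ in range(4)]
im=np.mean([p['frame'].astype(float) for p in ps],0);p=ps[0]
cv2.imwrite('pics/top_avg.png',im.astype(np.uint8))
ss=[shot('scene') for _ in range(4)]
im2=np.mean([x['frame'].astype(float) for x in ss],0);cv2.imwrite('pics/scene_avg.png',im2.astype(np.uint8))
np.savez('cal.npz',**{n+k:x[k] for n,x in(('t_',p),('s_',ss[0])) for k in('camera_matrix','rvec','tvec')})
# photometric fit: render model edges: plate dark inside/outside contrast, wire brightness
from scipy.ndimage import map_coordinates,gaussian_filter
ims=[gaussian_filter(im.mean(2),.5),gaussian_filter(im2.mean(2),.5)];pp=[p,ss[0]]
samp=lambda i,uv:map_coordinates(ims[i],[uv[:,1],uv[:,0]],order=1)
def cost(v,parts=False):
    q=v[:3]; W=wire(v[3],v[4]); W=W[W[:,0]>.06]
    T=np.gradient(W,axis=0);T/=np.linalg.norm(T,axis=1)[:,None];N=np.c_[-T[:,1],T[:,0]]
    tot=0
    for i in(0,1):
        f=lambda o:samp(i,proj(pp[i],s2w(q,W+o*N,.2)))
        a=f(0);b=.5*(f(.010)+f(-.010)); tot+=np.mean(a-b)
    # plate
    c=[]
    for (A,B,n) in [((-.06,-.055),(.27,-.055),(0,-1)),((.27,-.055),(.27,.085),(1,0)),((-.06,.085),(-.06,-.055),(-1,0)),((.27,.085),(-.06,.085),(0,1))]:
        u=np.linspace(.05,.95,80)[:,None];E=np.array(A)*(1-u)+np.array(B)*u;n=np.array(n)
        for i in(0,1):
            c.append(np.mean(samp(i,proj(pp[i],s2w(q,E+.004*n,.008)))-samp(i,proj(pp[i],s2w(q,E-.004*n,.008)))))
    return -(tot+.5*np.mean(c)*1) if not parts else (tot,c)
from scipy.optimize import differential_evolution
x0=[.549,.141,-np.pi/2+.05]
r_=differential_evolution(cost,[(.53,.57),(.12,.16),(-1.65,-1.45),(.072,.098),(.173,.199)],seed=1,popsize=20,maxiter=150)
print(r_.x,r_.fun,cost(r_.x,True))
v=r_.x;np.save('v.npy',v)
print('stop',s2w(v[:3],[.262,0],.2),'back',s2w(v[:3],[.019,0],.2))
for i,n in((0,'t'),(1,'s')):
    a=cv2.resize((im,im2)[i].astype(np.uint8),None,fx=4,fy=4,interpolation=cv2.INTER_CUBIC)
    for u in proj(pp[i],s2w(v[:3],wire(v[3],v[4],4),.2)): cv2.circle(a,tuple(int(round(4*k+1.5)) for k in u),1,(0,0,255),-1)
    for u in proj(pp[i],s2w(v[:3],[[-.06,-.055],[.27,-.055],[.27,.085],[-.06,.085]],.008)): cv2.circle(a,tuple(int(round(4*k+1.5)) for k in u),3,(0,255,0),-1)
    cv2.imwrite(f'pics/fit_{n}.png',a[640:920,740:1260] if i==0 else a[480:1040,760:1300])
E
```

```text
[ 0.5501  0.1373 -1.5197  0.0727  0.1945] -54.10196283631127 (np.float64(30.914751661591602), [np.float64(45.85623526803935), np.float64(33.55815406508447), np.float64(37.90600524877454), np.float64(72.04874895902603), np.float64(25.51329429749907), np.float64(50.17925184855077), np.float64(36.58448281650119), np.float64(69.34920629203928)])
stop [[ 0.5635 -0.1243  0.2   ]] back [[0.551  0.1183 0.2   ]]
```

View pics/fit_t.png

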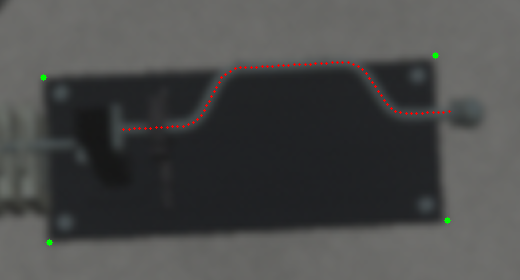

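View pics/fit_s.png

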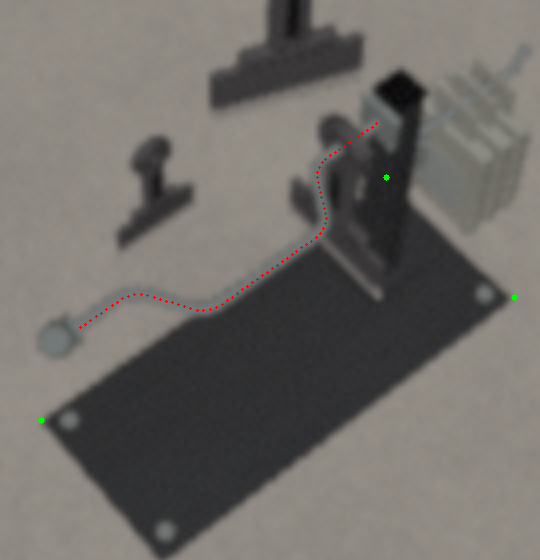

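```bash
cat > f2.py <<'E'
from fit import *
from scipy.ndimage import map_coordinates,gaussian_filter
from scipy.optimize import differential_evolution
c=np.load('cal.npz');pp=[{k:c[n+k] for k in('camera_matrix','rvec','tvec')} for n in('t_','s_')]
raw=[cv2.imread('pics/top_avg.png').astype(float),cv2.imread('pics/scene_avg.png').astype(float)]
ims=[gaussian_filter(x.mean(2),.5) for x in raw]
def samp(i,uv): return map_coordinates(ims[i],[uv[:,1],uv[:,0]],order=1)
E_=[((-.06,-.055),(.27,-.055),(0,-1)),((.27,-.055),(.27,.085),(1,0)),((-.06,.085),(-.06,-.055),(-1,0)),((.27,.085),(-.06,.085),(0,1))]
def cost(v):
    q=v[:3];sh=[v[5:7],v[7:9]]; W=wire(v[3],v[4]); W=W[W[:,0]>.062]
    T=np.gradient(W,axis=0);T/=np.linalg.norm(T,axis=1)[:,None];N=np.c_[-T[:,1],T[:,0]]
    tot=0
    for i in(0,1):
        f=lambda o:samp(i,proj(pp[i],s2w(q,W+o*N,.2))+sh[i])
        tot+=np.mean(f(0)-.5*(f(.010)+f(-.010)))
        # stop front: bright just beyond? disc edges lateral at x=.264..
        D=np.array([[.267,0],[.271,0]]);B=np.array([[.267,.02],[.267,-.02],[.29,0]])
        tot+=.3*np.mean(samp(i,proj(pp[i],s2w(q,D,.2))+sh[i]))-.3*np.mean(samp(i,proj(pp[i],s2w(q,B,.2))+sh[i]))
    cc=[]
    for (A,B,n) in E_:
        u=np.linspace(.05,.95,80)[:,None];E=np.array(A)*(1-u)+np.array(B)*u;n=np.array(n)
        for i in(0,1):
            cc.append(np.mean(samp(i,proj(pp[i],s2w(q,E+.004*n,.008))+sh[i])-samp(i,proj(pp[i],s2w(q,E-.004*n,.008))+sh[i])))
    return -(tot+np.mean(cc))+1.*np.sum(np.square(v[5:9]))
E
python3 - <<'E'
from f2 import *
for sd in(1,2):
    r_=differential_evolution(cost,[(.53,.57),(.12,.16),(-1.65,-1.45),(.072,.098),(.173,.199)]+[(-2,2)]*4,seed=sd,popsize=15,maxiter=250)
    v=r_.x;print(v,r_.fun,'stop',s2w(v[:3],[.262,0],.2),'back',s2w(v[:3],[.019,0],.2))
np.save('v.npy',v)
for i,n in((0,'t'),(1,'s')):
    a=cv2.resize(raw[i].astype(np.uint8),None,fx=4,fy=4,interpolation=cv2.INTER_CUBIC)
    sh=v[5+2*i:7+2*i]
    for u in proj(pp[i],s2w(v[:3],wire(v[3],v[4],4),.2))+sh: cv2.circle(a,tuple(int(round(4*k+1.5)) for k in u),1,(0,0,255),-1)
    for u in proj(pp[i],s2w(v[:3],[[-.06,-.055],[.27,-.055],[.27,.085],[-.06,.085]],.008))+sh: cv2.circle(a,tuple(int(round(4*k+1.5)) for k in u),3,(0,255,0),-1)
    cv2.imwrite(f'pics/fit2_{n}.png',a[640:920,740:1260] if i==0 else a[480:1040,760:1300])
E
```

```text
[ 0.5504  0.1366 -1.52    0.072   0.1946 -0.452  -0.2309 -0.4616 -0.1372] -60.73737683339825 stop [[ 0.5637 -0.125   0.2   ]] back [[0.5514 0.1176 0.2   ]]
[ 0.5526  0.1374 -1.45    0.0793  0.1884 -0.3845  1.3932  0.0793  1.1922] -59.98623317921228 stop [[ 0.5842 -0.1227  0.2   ]] back [[0.5549 0.1185 0.2   ]]
```

View pics/fit2_t.png

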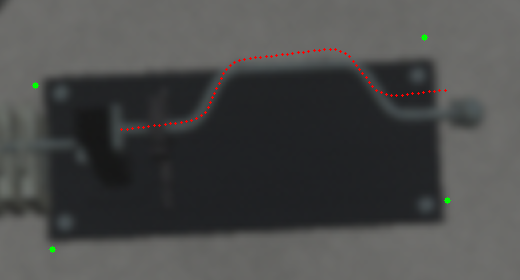

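View pics/fit2_s.png

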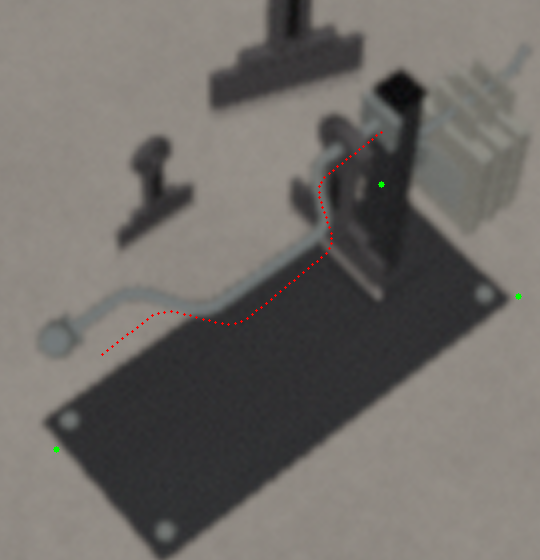

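```bash
cat > f3.py <<'E'
from f2 import *
v=np.array([.5504,.1366,-1.52,.0727,.1945,0,0,0,0])
def residuals_setup(v,rng):
    obs=[]
    for i in(0,1):
        W=wire(v[3],v[4]);sel=(W[:,0]>.064)&(W[:,0]<.257)
        T=np.gradient(W,axis=0);T/=np.linalg.norm(T,axis=1)[:,None];N=np.c_[-T[:,1],T[:,0]]
        idx=np.where(sel)[0][::4]
        o=np.arange(-rng,rng+1e-9,.0005)
        for k in idx:
            a=samp(i,proj(pp[i],s2w(v[:3],W[k]+o[:,None]*N[k],.2))+v[5+2*i:7+2*i])
            a=a-np.median(a);a[a<.4*a.max()]=0
            if a.max()<8: continue
            m=np.argmax(a);w_=np.abs(o-o[m])<.006
            obs.append((i,0,W[k],N[k],np.sum(o*a*w_)/np.sum(a*w_)))
        for ei,(A,B,n) in enumerate(E_):
            for u in np.linspace(.06,.94,25):
                P=np.array(A)*(1-u)+np.array(B)*u;n=np.array(n,float)
                a=samp(i,proj(pp[i],s2w(v[:3],P+o[:,None]*n,.008))+v[5+2*i:7+2*i])
                g=np.gradient(a);m=np.argmax(g)
                if g[m]<2 or m<3 or m>len(o)-4: continue
                obs.append((i,1,P,n,o[m]))
    return obs
E
python3 - <<'E'
from f3 import *
for it in range(6):
    obs=residuals_setup(v,.012 if it<3 else .008)
    # target pixels
    Z={0:.2,1:.008}
    tg=[];cur=v.copy()
    for (i,k,P,n,o) in obs:
        tg.append((proj(pp[i],s2w(cur[:3],P+o*n,Z[k]))+cur[5+2*i:7+2*i])[0])
    tg=np.array(tg)
    def res(x):
        rr=[]
        W=wire(x[3],x[4],.5);T=np.gradient(W,axis=0)
        for i in(0,1):
            sh=x[5+2*i:7+2*i]
            uvw=proj(pp[i],s2w(x[:3],W,.2))+sh
            dT=np.gradient(uvw,axis=0);dT/=np.linalg.norm(dT,axis=1)[:,None]
            ii=[j for j,ob in enumerate(obs) if ob[0]==i and ob[1]==0]
            D=tg[ii][:,None]-uvw[None];j=np.argmin((D**2).sum(2),1)
            d=D[np.arange(len(ii)),j];t=dT[j];rr.append(d[:,0]*-t[:,1]+d[:,1]*t[:,0])
            for (A,B,n) in E_:
                ii=[j for j,ob in enumerate(obs) if ob[0]==i and ob[1]==1 and np.allclose(ob[3],n)]
                if not ii: continue
                ab=proj(pp[i],s2w(x[:3],[A,B],.008))+sh;t=(ab[1]-ab[0])/np.linalg.norm(ab[1]-ab[0])
                d=tg[ii]-ab[0];rr.append(.7*(d[:,0]*-t[:,1]+d[:,1]*t[:,0]))
        return np.concatenate(rr+[x[5:9]*1.5])
    s=least_squares(res,v,loss='soft_l1',f_scale=.3,x_scale=[.01,.01,.05,.01,.01,1,1,1,1]);v=s.x
    print(len(obs),v,s.cost,np.median(np.abs(s.fun)))
np.save('v.npy',v)
print('stop',s2w(v[:3],[.262,0],.2),'back',s2w(v[:3],[.019,0],.2))
J=s.jac;print('sd',np.sqrt(np.diag(np.linalg.inv(J.T@J)))*.2)
for i,n in((0,'t'),(1,'s')):
    a=cv2.resize(raw[i].astype(np.uint8),None,fx=4,fy=4,interpolation=cv2.INTER_CUBIC)
    sh=v[5+2*i:7+2*i]
    for u in proj(pp[i],s2w(v[:3],wire(v[3],v[4],4),.2))+sh: cv2.circle(a,tuple(int(round(4*k+1.5)) for k in u),1,(0,0,255),-1)
    for u in proj(pp[i],s2w(v[:3],[[-.06,-.055],[.27,-.055],[.27,.085],[-.06,.085]],.008))+sh: cv2.circle(a,tuple(int(round(4*k+1.5)) for k in u),3,(0,255,0),-1)
    cv2.imwrite(f'pics/fit3_{n}.png',a[640:920,740:1260] if i==0 else a[480:1040,760:1300])
E
```

```text
Traceback (most recent call last):
IndexError: too many indices for array: array is 1-dimensional, but 2 were indexed
```

Run:
```python
from f3 import *
obs=residuals_setup(v,.012)
import collections
print(collections.Counter((o[0],o[1]) for o in obs))
W=wire(v[3],v[4]);o=np.arange(-.012,.0121,.002)
for x in(.066,.15,.25):
    k=np.argmin(abs(W[:,0]-x))
    for i in (0,1):print(samp(i,proj(pp[i],s2w(v[:3],W[k]+o[:,None]*[0,1],.2))).round(0))
```

```text
Counter({(1, 1): 94, (0, 1): 80, (0, 0): 58, (1, 0): 55})
[34. 35. 38. 44. 52. 61. 67. 69. 62. 54. 46. 41. 37.]
[142. 139. 135. 127. 121. 116. 111.  99.  84.  72.  61.  51.  44.]
[ 36.  37.  41.  49.  60.  72.  83.  92.  98. 102. 104. 104. 105.]
[132. 131. 128. 124. 120. 116. 105.  90.  70.  55.  50.  47.  47.]
[67. 66. 64. 66. 70. 76. 79. 80. 77. 75. 73. 71. 70.]
[139. 135. 130. 123. 120. 119. 120. 123. 129. 135. 138. 139. 139.]
```

```bash
cat > f4.py <<'E'
from f2 import *
from scipy.optimize import minimize
SS=8
roi=[(192,165,312,228),(195,165,325,260)] # x0,y0,x1,y1
def render(i,x):
    x0,y0,x1,y1=roi[i];sh=x[5+2*i:7+2*i]
    M=np.zeros(((y1-y0)*SS,(x1-x0)*SS),np.uint8)
    T=lambda uv:np.round(((uv+sh-[x0,y0]+.5)*SS-.5)*16).astype(np.int32)
    pl=np.array([[-.06,-.055],[.27,-.055],[.27,.085],[-.06,.085]])
    a=T(proj(pp[i],s2w(x[:3],pl,.008)));cv2.fillPoly(M,[a.reshape(-1,1,2)],1,cv2.LINE_8,4)
    W=wire(x[3],x[4],2);T_=np.gradient(W,axis=0);T_/=np.linalg.norm(T_,axis=1)[:,None]
    C=s2w(x[:3],W,.2);Tw=s2w(x[:3],T_,0)-s2w(x[:3],T_*0,0)
    R,t=RT(pp[i]);cam=-R.T@t
    N=np.cross(Tw,cam-C);N/=np.linalg.norm(N,axis=1)[:,None]
    poly=np.vstack([C+.004*N,(C-.004*N)[::-1]])
    A=T(proj(pp[i],C+.004*N));B=T(proj(pp[i],C-.004*N))
    for k in range(len(A)-1):
        cv2.fillConvexPoly(M,np.array([A[k],A[k+1],B[k+1],B[k]]).reshape(-1,1,2),2,cv2.LINE_8,4)
    th=np.linspace(0,2*np.pi,24);d=x[:3]
    ex=np.array([np.cos(x[2]),np.sin(x[2]),0]);ey=np.array([-ex[1],ex[0],0])
    S=s2w(x[:3],[.262,0],.2)[0]
    pts=np.vstack([S+l*ex+.0105*(np.cos(th)[:,None]*ey+np.sin(th)[:,None]*np.array([0,0,1])) for l in(0,.004)])
    h=cv2.convexHull(T(proj(pp[i],pts)));cv2.fillConvexPoly(M,h,2,cv2.LINE_8,4)
    return M
def mask(i):
    x0,y0,x1,y1=roi[i];m=np.ones((y1-y0,x1-x0),bool)
    Y,X=np.mgrid[y0:y1,x0:x1]
    if i==0: m&=~((X<231)&(Y>176)&(Y<219)&(X>200)); m&=X>197; m&=~((X>296)&(Y>0)&(X<310)&(Y>180)&(Y<196)&(X>301))
    else:
        m&=~((X>255)&(Y<205)&(X<300)); m&=~((X>296)&(Y<192))
        m&=~((X<245)&(Y<184)); m&=~((X<208)&(Y<215)&(Y>185)&(X<204))
    return m
MK=[mask(0),mask(1)]
def resid(x,full=False):
    out=[];vis=[]
    for i in(0,1):
        x0,y0,x1,y1=roi[i];M=render(i,x);obs=raw[i][y0:y1,x0:x1]
        ch=[]
        for c in range(3):
            f=(M==c).astype(np.float32);f=cv2.GaussianBlur(f,(0,0),SS*x[9+i]);ch.append(cv2.resize(f,(x1-x0,y1-y0),interpolation=cv2.INTER_AREA))
        Y,X=np.mgrid[0:y1-y0,0:x1-x0]/50.-.5
        A=np.stack([ch[0],ch[0]*X,ch[0]*Y,ch[1],ch[1]*X,ch[2],ch[2]*X],-1);m=MK[i]
        sol=np.linalg.lstsq(A[m],obs[m],rcond=None)[0]
        d=(A@sol-obs);vis.append(np.abs(d)*m[...,None]);out.append(np.sqrt(d[m]**2+16).ravel())
    s=sum(o.mean() for o in out)+.05*np.sum((x[5:9]/.7)**2)
    return (s,vis) if full else s
E
python3 - <<'E'
from f4 import *
import time
best=None
for c1,c3 in((.075,.19),(.085,.185)):
    x=np.array([.5504,.1366,-1.52,c1,c3,0,0,0,0,.8,.8])
    sc=np.array([.004,.004,.02,.006,.006,.5,.5,.5,.5,.2,.2])
    f=lambda y:resid(x+y*sc)
    y=np.zeros(11)
    for _ in range(3):
        s=minimize(f,y,method='Nelder-Mead',options=dict(maxfev=900,initial_simplex=np.vstack([y,y+np.eye(11)*.7]),xatol=.005,fatol=1e-5));y=s.x
    xx=x+y*sc;print(s.fun,xx)
    if best is None or s.fun<best[0]:best=(s.fun,xx)
x=best[1];np.save('v.npy',x)
print('stop',s2w(x[:3],[.262,0],.2),'back',s2w(x[:3],[.019,0],.2))
s,vis=resid(x,True)
for i in(0,1):
    cv2.imwrite(f'pics/res{i}.png',np.vstack([cv2.resize(a,None,fx=4,fy=4,interpolation=cv2.INTER_NEAREST) for a in(np.clip(vis[i]*4,0,255).astype(np.uint8),raw[i][roi[i][1]:roi[i][3],roi[i][0]:roi[i][2]].astype(np.uint8))])[:600 if i==0 else 380])
E
```

```text
9.974789148473702 [ 0.5501  0.1376 -1.5245  0.0719  0.1955 -0.276   0.2094 -0.1398  0.0824
  1.0457  0.8699]
9.966311055506534 [ 0.5501  0.1376 -1.5245  0.0727  0.1961 -0.5112  0.1816 -0.1226  0.0991
  1.049   0.8739]
stop [[ 0.5622 -0.1241  0.2   ]] back [[0.5509 0.1187 0.2   ]]
```

View pics/res0.png

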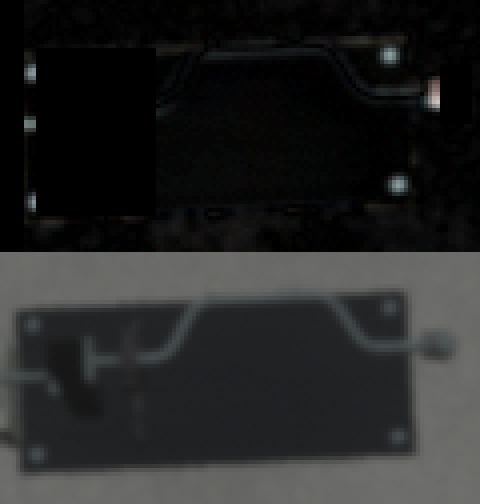

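View pics/res1.png

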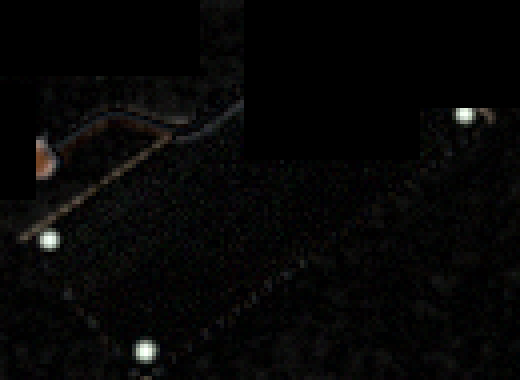

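>>> servo_tool(
  xyz=[
    [0, 0, -0.05],
    [-0.01, 0.02, -0.09],
    [-0.04, 0.07, -0.09],
    [-0.07, 0.12, -0.09],
    [-0.1, 0.175, -0.09],
    [-0.13, 0.23, -0.09],
    [-0.16, 0.285, -0.09],
    [-0.19, 0.34, -0.09],
    [-0.22, 0.395, -0.09],
    [-0.25, 0.45, -0.09],
  ],
  roll=[0, 0.1, 0.25, 0.4, 0.55, 0.7, 0.85, 1.0, 1.1, 1.166],
  grip=0.085,
)

```text
t: 3.15
position: [0.5272, 0.1217, 0.3355]
tcp_rot: [[0.999, 0.043, 0.0], [0.043, -0.999, 0.0], [0.0, -0.0, -1.0]]
force: [0.2, 1.0, 0.4]
gripper_width: 0.996
```

>>> servo_tool(
  xyz=[
    [0.0237, 0.0311, 0],
    [0.0237, 0.0311, 0.04],
    [0.0237, 0.0311, 0.07],
    [0.0237, 0.0311, 0.07],
    [0.0237, 0.0311, 0.07],
  ],
  roll=[-0.003, -0.003, -0.003, -0.003, -0.003],
)

```text
t: 3.78
position: [0.5526, 0.0918, 0.2671]
tcp_rot: [[0.999, 0.046, 0.002], [0.046, -0.999, 0.0], [0.002, -0.0, -1.0]]
force: [0.9, -0.0, -0.3]
gripper_width: 0.995
```

Run:
```python
from h import *
np.set_printoptions(precision=4,suppress=True)
s=r.sense();print(s['t'],s['position'],s['force'])
for n in('scene','top'):
    p=shot(n,n+'1.png')
    for f in('look_for','tip_of'):
        for d in getattr(r,f)(p,'scraper'): print(n,f,round(d['conf'],2),w(p,d['xyz']))
    a=p['frame'];cv2.imwrite(f'pics/{n}1z.png',cv2.resize(a[80:260,180:380] if n=='scene' else a[140:260,170:320],None,fx=4,fy=4,interpolation=cv2.INTER_CUBIC)[:600,:800])
```

```text
3.775 [0.5526 0.0918 0.2671] [ 0.9211 -0.0234 -0.2855]
scene look_for 0.97 [0.5555 0.0898 0.1271]
scene look_for 0.94 [0.383  0.1739 0.048 ]
scene look_for 0.83 [0.4214 0.0276 0.0441]
scene tip_of 0.76 [0.3784 0.1858 0.1719]
scene tip_of 0.66 [0.4199 0.0272 0.1   ]
top look_for 0.51 [0.6957 0.2555 0.161 ]
top tip_of 0.5 [0.4161 0.0268 0.0986]
top tip_of 0.5 [0.3802 0.1811 0.1737]
```

View pics/scene1z.png

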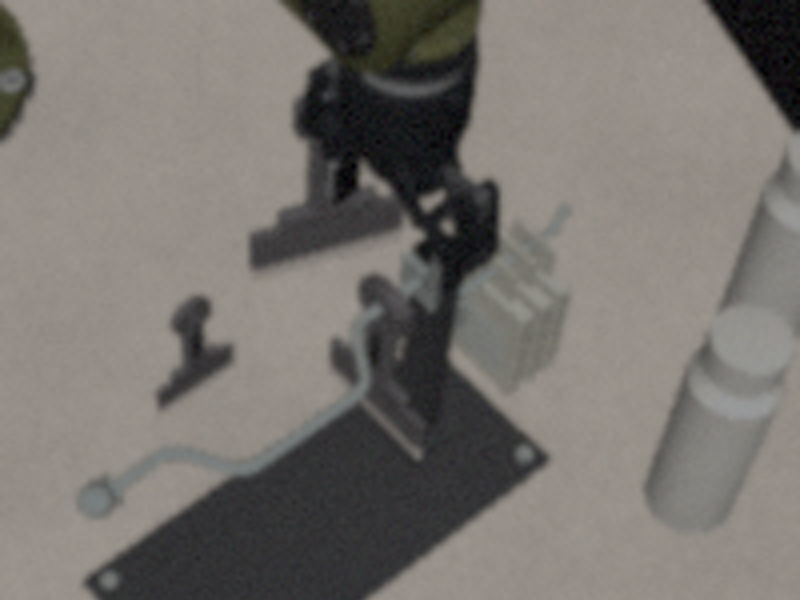

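View pics/top1z.png

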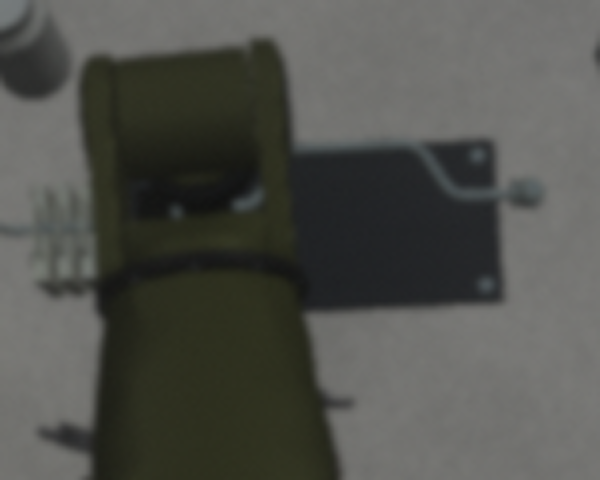

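Run:
```python
from f2 import *
p=pp[0]
a=raw[0];cv2.imwrite('pics/zz.png',cv2.resize(np.clip(a[170:220,205:245]*2.2,0,255).astype(np.uint8),None,fx=12,fy=12,interpolation=cv2.INTER_CUBIC))
a=raw[1];cv2.imwrite('pics/zs.png',cv2.resize(np.clip(a[135:205,245:315]*1.5,0,255).astype(np.uint8),None,fx=8,fy=8,interpolation=cv2.INTER_CUBIC))
v=np.load('v.npy')
for x in(.036,.046,.05): print(x,[proj(p,s2w(v[:3],[x,y],z)) [0]+v[5:7]for y,z in((0,.219),(.048,.07),(-.048,.07))])
```

```text
0.036 [array([220.1104, 190.6124]), array([222.7593, 184.5795]), array([223.944 , 214.0324])]
0.046 [array([223.5488, 190.4406]), array([225.8574, 184.4252]), array([227.0757, 213.8736])]
0.05 [array([224.924 , 190.3718]), array([227.0965, 184.3635]), array([228.3283, 213.8101])]
```

View pics/zz.png

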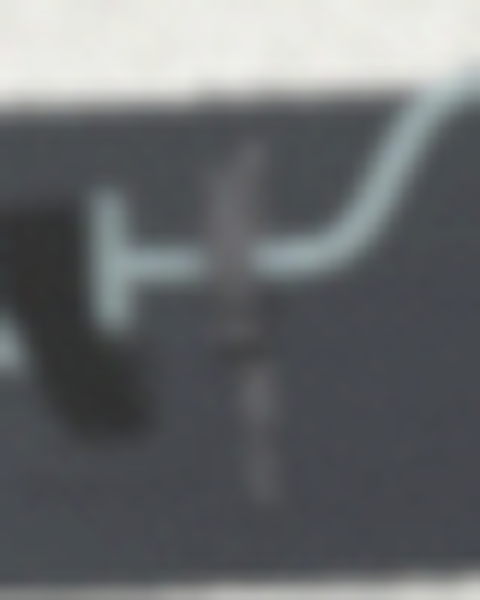

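View pics/zs.png

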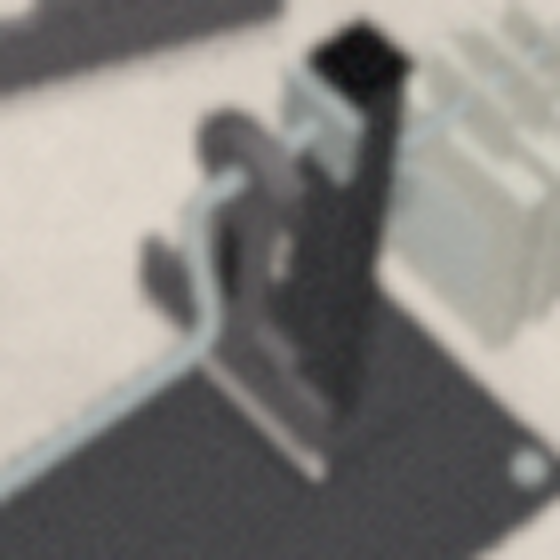

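>>> servo_tool(
  xyz=[
    [0, 0, 0.03],
    [0, 0, 0.055],
    [0, 0, 0.074],
    [0, 0, 0.074],
    [0, 0, 0.074],
  ],
  roll=[0, 0, 0, 0, 0],
)

```text
t: 4.7
position: [0.5528, 0.0918, 0.1932]
tcp_rot: [[0.999, 0.046, 0.003], [0.046, -0.999, 0.0], [0.003, -0.0, -1.0]]
force: [0.2, 0.6, 0.1]
gripper_width: 0.994
```

>>> servo_tool(
  xyz=[
    [0, 0, 0],
    [0, 0, 0],
    [0, 0, 0],
    [0, 0, 0],
  ],
  roll=[0, 0, 0, 0],
  grip=0.05,
)

```text
t: 5.2
position: [0.5528, 0.0918, 0.1933]
tcp_rot: [[0.999, 0.046, 0.003], [0.046, -0.999, 0.0], [0.003, -0.0, -1.0]]
force: [-0.6, 0.4, 0.2]
gripper_width: 0.582
```

>>> servo_tool(
  xyz=[
    [0, 0, 0],
    [0, 0, 0],
    [0, 0, 0],
  ],
  roll=[0, 0, 0],
  grip=0.046,
)

```text
t: 5.58
position: [0.5528, 0.0918, 0.1933]
tcp_rot: [[0.999, 0.046, 0.003], [0.046, -0.999, 0.0], [0.003, -0.0, -1.0]]
force: [-0.4, 0.3, 0.5]
gripper_width: 0.543
```

>>> servo_tool(
  xyz=[
    [0.001, 0, 0],
    [0.002, 0, 0],
    [0.002, 0, 0],
  ],
  roll=[0, 0, 0],
)

```text
t: 5.95
position: [0.5548, 0.0919, 0.1932]
tcp_rot: [[0.999, 0.046, 0.002], [0.046, -0.999, 0.0], [0.002, -0.0, -1.0]]
force: [-1.0, 0.4, -0.1]
gripper_width: 0.54
```

>>> servo_tool(
  xyz=[
    [0.001, 0, 0],
    [0.001, 0, 0],
  ],
  roll=[0, 0],
)

```text
t: 6.2
position: [0.555, 0.092, 0.1929]
tcp_rot: [[0.999, 0.046, -0.0], [0.046, -0.999, 0.0], [-0.0, -0.0, -1.0]]
force: [-9.7, -0.5, 2.3]
gripper_width: 0.541
```

>>> servo_tool(
  xyz=[
    [-0.002, 0, 0],
    [-0.006, 0, 0],
    [-0.0065, 0, 0],
    [-0.0065, 0, 0],
  ],
  roll=[0, 0, 0, 0],
)

```text
t: 6.7
position: [0.5488, 0.0917, 0.1932]
tcp_rot: [[0.999, 0.046, 0.001], [0.046, -0.999, 0.0], [0.001, -0.0, -1.0]]
force: [3.3, 0.2, 1.6]
gripper_width: 0.541
```

>>> servo_tool(
  xyz=[
    [-0.0005, 0, 0],
    [-0.0005, 0, 0],
  ],
  roll=[0, 0],
)

```text
t: 6.95
position: [0.5486, 0.0916, 0.1934]
tcp_rot: [[0.999, 0.046, 0.002], [0.046, -0.999, 0.0], [0.002, -0.0, -1.0]]
force: [6.0, 0.2, 2.0]
gripper_width: 0.54
```

>>> servo_tool(
  xyz=[
    [0.0033, 0, 0],
    [0.0033, 0, 0],
    [0.0033, 0, 0],
  ],
  roll=[0, 0, 0],
)

```text
t: 7.32
position: [0.5517, 0.0918, 0.1932]
tcp_rot: [[0.999, 0.046, 0.001], [0.046, -0.999, 0.0], [0.001, -0.0, -1.0]]
force: [0.4, -0.1, 0.1]
gripper_width: 0.537
```

>>> servo_tool(
  xyz=[
    [0, 0, 0],
    [0, 0, 0],
    [0, 0, 0],
  ],
  roll=[0, 0, 0],
  grip=0.0425,
)

```text
t: 7.7
position: [0.5517, 0.0918, 0.1932]
tcp_rot: [[0.999, 0.046, 0.001], [0.046, -0.999, 0.0], [0.001, -0.0, -1.0]]
force: [-0.2, -0.4, 2.1]
gripper_width: 0.502
```

>>> servo_tool(
  xyz=[
    [0, 0, 0],
    [0, 0, 0],
    [0, 0, 0],
  ],
  roll=[0, 0, 0],
  grip=0.038,
)

```text
t: 8.07
position: [0.5517, 0.0918, 0.1935]
tcp_rot: [[0.999, 0.046, 0.001], [0.046, -0.999, 0.0], [0.001, -0.0, -1.0]]
force: [-2.7, -0.9, 5.7]
gripper_width: 0.488
```

>>> servo_tool(
  xyz=[
    [-0.0003, 0, -0.0008],
    [-0.0003, 0, -0.0015],
    [-0.0003, 0, -0.0015],
  ],
  roll=[0, 0, 0],
)

```text
t: 8.45
position: [0.5513, 0.0918, 0.1948]
tcp_rot: [[0.999, 0.046, 0.001], [0.046, -0.999, 0.0], [0.001, -0.0, -1.0]]
force: [0.1, -0.6, -0.8]
gripper_width: 0.481
```

```bash
cat > plan.py <<'E'
from fit import *
import sys,json
try: P=json.load(open('par.json'))
except Exception: P=dict(x=.5497,y=.1376,yaw=-1.5245,c1=.0727,c3=.196,d=.001,z=.196)
def path():
    W=wire(P['c1'],P['c3'],.5)  # 0.5 mm steps
    n=12; c=[];h=[];s=[]
    for k in range(n,len(W)-n):
        seg=W[k-n:k+n+1];e=seg[-1]-seg[0];t=e/np.linalg.norm(e);nn=np.array([-t[1],t[0]])
        l=(seg-W[k])@nn
        c.append(W[k]+nn*.5*(l.max()+l.min()));h.append(np.arctan2(e[1],e[0]));s.append(k*.0005)
    return np.array(s),np.array(c),np.array(h)
def state():
    s=r.sense();R=np.array(s['tcp_rot']);p=np.array(s['position'])
    return s,R,p
def report():
    s,R,p=state();S,C,H=path()
    ty=R[:2,1];e=p[:2]+P['d']*ty
    c,sn=np.cos(P['yaw']),np.sin(P['yaw']);d=e-[P['x'],P['y']];es=np.array([c*d[0]+sn*d[1],-sn*d[0]+c*d[1]])
    hd=np.arctan2(ty[1],ty[0])-P['yaw']
    k=np.argmin(np.linalg.norm(C-es,axis=1));t=np.array([np.cos(H[k]),np.sin(H[k])])
    lat=(es-C[k])@np.array([-t[1],t[0]])
    f=R.T@np.array(s['force'])
    print('t %.2f'%s['t'],'s %.4f eye(stand) %s z %.4f'%(S[k],es.round(4),p[2]),'lat(left+) %.4f dhead %.3f'%(lat,hd-H[k]),'ftool',f.round(1),'torque z %.2f'%s['wrist_torque'][2],'W %.3f'%s['gripper_width'])
    return S[k]
def rows(ss):
    s,R,p=state();S,C,H=path()
    hd0=np.arctan2(R[1,1],R[0,1])
    out=[];ro=[]
    for q in ss:
        k=np.argmin(abs(S-q));h=H[k]+P['yaw'];e=s2w((P['x'],P['y'],P['yaw']),C[k],P['z'])[0]
        t=e-np.array([np.cos(h),np.sin(h),0])*P['d']
        out.append([round(float(a),4) for a in R.T@(t-p)]);ro.append(round(float(-(h-hd0)),3))
    print(json.dumps(dict(xyz=out,roll=ro)))
if __name__=='__main__':
    a=report()
    if len(sys.argv)>1:
        step=float(sys.argv[1]);n=int(sys.argv[2]);k=int(sys.argv[3]) if len(sys.argv)>3 else 0
        rows([a+step*(i+1) for i in range(n)]+[a+step*n]*k)
E
python3 plan.py .002 6 2
```

```text
t 8.45 s 0.0280 eye(stand) [ 0.0468 -0.0005] z 0.1948 lat(left+) -0.0005 dhead 0.000 ftool [0.1 0.6 0.8] torque z 0.04 W 0.481
{"xyz": [[0.0005, 0.0022, -0.0012], [0.0005, 0.0042, -0.0013], [0.0005, 0.0062, -0.0013], [0.0005, 0.0082, -0.0013], [0.0005, 0.0102, -0.0013], [0.0005, 0.0121, -0.0013], [0.0005, 0.0121, -0.0013], [0.0005, 0.0121, -0.0013]], "roll": [0.0, 0.0, 0.0, 0.0, -0.007, -0.031, -0.031, -0.031]}
```

>>> servo_tool(
  xyz=[
    [0.0002, 0.002, -0.0012],
    [0.0002, 0.004, -0.0013],
    [0.0002, 0.006, -0.0013],
    [0.0002, 0.008, -0.0013],
    [0.0003, 0.01, -0.0013],
    [0.0003, 0.01, -0.0013],
  ],
  roll=[0, 0, 0, 0, 0, 0],
)

```text
t: 9.2
position: [0.5521, 0.0817, 0.1961]
tcp_rot: [[0.999, 0.046, 0.001], [0.046, -0.999, 0.0], [0.001, -0.0, -1.0]]
force: [-0.4, -0.8, -1.9]
gripper_width: 0.478
```

```bash
python3 plan.py .0015 4 1
```

```text
t 9.20 s 0.0380 eye(stand) [ 0.057  -0.0001] z 0.1961 lat(left+) -0.0002 dhead -0.007 ftool [-0.5  0.8  1.9] torque z -0.02 W 0.478
{"xyz": [[0.0002, 0.0015, 0.0001], [0.0002, 0.003, 0.0001], [0.0003, 0.0045, 0.0001], [0.0004, 0.006, 0.0001], [0.0004, 0.006, 0.0001]], "roll": [-0.024, -0.049, -0.084, -0.128, -0.128]}
```

>>> servo_tool(
  xyz=[
    [0.0002, 0.0015, 0.0004],
    [0.0002, 0.003, 0.0004],
    [0.0003, 0.0045, 0.0004],
    [0.0003, 0.0045, 0.0004],
  ],
  roll=[-0.024, -0.049, -0.084, -0.084],
)

```text
t: 9.7
position: [0.5526, 0.0771, 0.1956]
tcp_rot: [[0.991, 0.13, 0.001], [0.13, -0.991, 0.0], [0.001, -0.0, -1.0]]
force: [0.1, 0.2, -1.0]
gripper_width: 0.482
```

```bash
cat > par.json <<'E'
{"x":0.5497,"y":0.1376,"yaw":-1.5245,"c1":0.0727,"c3":0.196,"d":0.001,"z":0.1957}
E
python3 plan.py .0015 4 1
```

```text
t 9.70 s 0.0425 eye(stand) [0.0616 0.0002] z 0.1956 lat(left+) -0.0000 dhead 0.000 ftool [ 0.2 -0.2  1. ] torque z -0.03 W 0.482
{"xyz": [[0.0, 0.0014, -0.0001], [0.0001, 0.0029, -0.0001], [0.0003, 0.0043, -0.0001], [0.0005, 0.0058, -0.0001], [0.0005, 0.0058, -0.0001]], "roll": [-0.044, -0.098, -0.161, -0.233, -0.233]}
```

>>> servo_tool(
  xyz=[
    [0, 0.0014, 0],
    [0.0001, 0.0029, 0],
    [0.0003, 0.0043, 0],
    [0.0003, 0.0043, 0],
  ],
  roll=[-0.044, -0.098, -0.161, -0.161],
)

```text
t: 10.2
position: [0.5535, 0.0728, 0.1957]
tcp_rot: [[0.958, 0.287, 0.001], [0.287, -0.958, 0.0], [0.001, 0.0, -1.0]]
force: [-0.6, 1.0, -1.3]
gripper_width: 0.483
```

```bash
python3 plan.py .001 4 1
```

```text
t 10.20 s 0.0470 eye(stand) [0.0659 0.0011] z 0.1957 lat(left+) 0.0000 dhead -0.001 ftool [-0.3 -1.1  1.3] torque z 0.02 W 0.483
{"xyz": [[-0.0001, 0.001, -0.0], [-0.0, 0.0019, -0.0], [0.0, 0.0029, -0.0], [0.0002, 0.0039, -0.0], [0.0002, 0.0039, -0.0]], "roll": [-0.048, -0.098, -0.148, -0.198, -0.198]}
```

>>> servo_tool(
  xyz=[
    [0, 0.001, 0],
    [0, 0.0019, 0],
    [0, 0.0029, 0],
    [0.0002, 0.0039, 0],
    [0.0002, 0.0039, 0],
  ],
  roll=[-0.048, -0.098, -0.148, -0.198, -0.198],
)

```text
t: 10.82
position: [0.5548, 0.0692, 0.1956]
tcp_rot: [[0.884, 0.468, 0.001], [0.468, -0.884, 0.0], [0.001, 0.0, -1.0]]
force: [-1.0, -0.4, -1.5]
gripper_width: 0.483
```

```bash
python3 plan.py .001 4 1
```

```text
t 10.82 s 0.0510 eye(stand) [0.0695 0.0024] z 0.1956 lat(left+) 0.0000 dhead -0.001 ftool [-1.  -0.1  1.5] torque z 0.04 W 0.483
{"xyz": [[-0.0001, 0.001, -0.0001], [-0.0, 0.002, -0.0001], [0.0, 0.0029, -0.0001], [0.0002, 0.0039, -0.0001], [0.0002, 0.0039, -0.0001]], "roll": [-0.051, -0.101, -0.152, -0.202, -0.202]}
```

>>> servo_tool(
  xyz=[
    [-0.0002, 0.001, 0.0002],
    [-0.0002, 0.002, 0.0002],
    [-0.0002, 0.0029, 0.0002],
    [-0.0001, 0.0039, 0.0002],
    [-0.0001, 0.0039, 0.0002],
  ],
  roll=[-0.051, -0.101, -0.152, -0.202, -0.202],
)

```text
t: 11.45
position: [0.5565, 0.0657, 0.1954]
tcp_rot: [[0.773, 0.634, 0.001], [0.634, -0.773, 0.0], [0.001, 0.0, -1.0]]
force: [0.6, -0.5, -1.1]
gripper_width: 0.482
```

```bash
python3 plan.py .001 4 1
```

```text
t 11.45 s 0.0550 eye(stand) [0.0729 0.0041] z 0.1954 lat(left+) -0.0002 dhead -0.002 ftool [0.1 0.7 1.1] torque z 0.05 W 0.482
{"xyz": [[0.0002, 0.0011, -0.0003], [0.0002, 0.0021, -0.0003], [0.0003, 0.003, -0.0003], [0.0004, 0.004, -0.0003], [0.0004, 0.004, -0.0003]], "roll": [-0.052, -0.102, -0.15, -0.194, -0.194]}
```

>>> servo_tool(
  xyz=[
    [0.0, 0.001, 0],
    [0.0001, 0.002, 0],
    [0.0002, 0.003, 0],
    [0.0002, 0.004, 0],
    [0.0002, 0.004, 0],
  ],
  roll=[-0.052, -0.102, -0.15, -0.194, -0.194],
)

```text
t: 12.08
position: [0.5592, 0.0628, 0.1954]
tcp_rot: [[0.638, 0.77, 0.001], [0.77, -0.638, 0.0], [0.001, 0.001, -1.0]]
force: [0.5, 0.5, 0.2]
gripper_width: 0.48
```

```bash
python3 plan.py .0015 5 1
```

```text
t 12.07 s 0.0590 eye(stand) [0.0758 0.0068] z 0.1954 lat(left+) -0.0002 dhead -0.002 ftool [ 0.7  0.1 -0.2] torque z 0.00 W 0.480
{"xyz": [[0.0001, 0.0016, -0.0003], [0.0002, 0.0031, -0.0003], [0.0003, 0.0046, -0.0003], [0.0005, 0.006, -0.0003], [0.0008, 0.0075, -0.0003], [0.0008, 0.0075, -0.0003]], "roll": [-0.061, -0.11, -0.149, -0.18, -0.201, -0.201]}
```

>>> servo_tool(
  xyz=[
    [0.0001, 0.0016, -0.0003],
    [0.0002, 0.0031, -0.0003],
    [0.0003, 0.0046, -0.0003],
    [0.0005, 0.006, -0.0003],
    [0.0008, 0.0075, -0.0003],
    [0.0008, 0.0075, -0.0003],
  ],
  roll=[-0.061, -0.11, -0.149, -0.18, -0.201, -0.201],
)

```text
t: 12.82
position: [0.5655, 0.0586, 0.1957]
tcp_rot: [[0.472, 0.882, 0.001], [0.882, -0.472, 0.0], [0.001, 0.001, -1.0]]
force: [-0.9, -0.3, -1.1]
gripper_width: 0.482
```

```bash
python3 plan.py .0015 5 1
```

```text
t 12.82 s 0.0665 eye(stand) [0.0801 0.013 ] z 0.1957 lat(left+) 0.0000 dhead -0.001 ftool [-0.7 -0.6  1.1] torque z -0.00 W 0.482
{"xyz": [[-0.0, 0.0014, -0.0], [-0.0, 0.0029, -0.0], [-0.0, 0.0044, -0.0], [0.0, 0.0059, -0.0], [0.0, 0.0074, -0.0], [0.0, 0.0074, -0.0]], "roll": [-0.012, -0.015, -0.015, -0.015, -0.015, -0.015]}
```

>>> servo_tool(
  xyz=[
    [0, 0.0014, 0],
    [0, 0.0029, 0],
    [0, 0.0044, 0],
    [0, 0.0059, 0],
    [0, 0.0074, 0],
    [0, 0.0074, 0],
  ],
  roll=[-0.012, -0.015, -0.015, -0.015, -0.015, -0.015],
)

```text
t: 13.58
position: [0.5721, 0.0551, 0.1957]
tcp_rot: [[0.459, 0.889, 0.001], [0.889, -0.459, 0.0], [0.001, 0.001, -1.0]]
force: [-0.6, 0.2, -1.4]
gripper_width: 0.48
```

```bash
python3 plan.py .0015 5 1
```

```text
t 13.57 s 0.0740 eye(stand) [0.084  0.0195] z 0.1957 lat(left+) -0.0001 dhead 0.000 ftool [-0.1 -0.6  1.4] torque z -0.02 W 0.480
{"xyz": [[0.0001, 0.0015, -0.0], [0.0001, 0.003, -0.0], [0.0001, 0.0045, -0.0], [0.0001, 0.006, -0.0], [0.0001, 0.0075, -0.0], [0.0001, 0.0075, -0.0]], "roll": [0.0, 0.0, 0.0, 0.0, 0.0, 0.0]}
```

>>> servo_tool(
  xyz=[
    [0, 0.0015, 0],
    [0, 0.003, 0],
    [0, 0.0045, 0],
    [0, 0.006, 0],
    [0, 0.0075, 0],
    [0, 0.0075, 0],
  ],
  roll=[0, 0, 0, 0, 0, 0],
)

```text
t: 14.32
position: [0.5789, 0.0516, 0.1956]
tcp_rot: [[0.459, 0.889, 0.001], [0.889, -0.459, 0.0], [0.001, 0.001, -1.0]]
force: [-0.5, 0.4, -0.7]
gripper_width: 0.482
```

```bash
python3 plan.py .0015 5 1
```

```text
t 14.32 s 0.0815 eye(stand) [0.0878 0.026 ] z 0.1956 lat(left+) -0.0001 dhead 0.000 ftool [ 0.2 -0.6  0.7] torque z -0.03 W 0.482
{"xyz": [[0.0001, 0.0014, -0.0001], [0.0001, 0.0029, -0.0001], [0.0, 0.0044, -0.0001], [-0.0, 0.0059, -0.0001], [-0.0001, 0.0073, -0.0001], [-0.0001, 0.0073, -0.0001]], "roll": [0.002, 0.013, 0.033, 0.063, 0.101, 0.101]}
```

>>> servo_tool(
  xyz=[
    [0, 0.0014, 0],
    [0, 0.0029, 0],
    [0, 0.0044, 0],
    [0, 0.0059, 0],
    [0, 0.0059, 0],
  ],
  roll=[0.002, 0.013, 0.033, 0.063, 0.063],
)

```text
t: 14.95
position: [0.5842, 0.0488, 0.1956]
tcp_rot: [[0.515, 0.857, 0.001], [0.857, -0.515, 0.0], [0.001, 0.001, -1.0]]
force: [-0.1, -0.9, -1.5]
gripper_width: 0.482
```

```bash
python3 plan.py .001 5 1
```

```text
t 14.95 s 0.0875 eye(stand) [0.0908 0.0312] z 0.1956 lat(left+) 0.0000 dhead -0.001 ftool [-0.8  0.4  1.5] torque z 0.01 W 0.482
{"xyz": [[-0.0, 0.0009, -0.0001], [-0.0, 0.0019, -0.0001], [-0.0001, 0.0029, -0.0001], [-0.0002, 0.0038, -0.0001], [-0.0003, 0.0048, -0.0001], [-0.0003, 0.0048, -0.0001]], "roll": [0.024, 0.053, 0.086, 0.123, 0.165, 0.165]}
```

>>> servo_tool(
  xyz=[
    [-0.0001, 0.0009, 0],
    [-0.0002, 0.0019, 0],
    [-0.0003, 0.0029, 0],
    [-0.0004, 0.0038, 0],
    [-0.0004, 0.0038, 0],
  ],
  roll=[0.024, 0.053, 0.086, 0.123, 0.123],
)

```text
t: 15.58
position: [0.5873, 0.0465, 0.1956]
tcp_rot: [[0.617, 0.787, 0.001], [0.787, -0.617, 0.0], [0.001, 0.001, -1.0]]
force: [-0.4, 0.1, -0.4]
gripper_width: 0.484
```

```bash
python3 plan.py .001 5 1
```

```text
t 15.57 s 0.0915 eye(stand) [0.0934 0.0341] z 0.1956 lat(left+) -0.0002 dhead -0.000 ftool [-0.2 -0.4  0.4] torque z -0.05 W 0.484
{"xyz": [[0.0002, 0.0009, -0.0001], [0.0002, 0.0019, -0.0001], [0.0001, 0.0029, -0.0001], [0.0, 0.0039, -0.0001], [-0.0001, 0.0048, -0.0001], [-0.0001, 0.0048, -0.0001]], "roll": [0.041, 0.087, 0.136, 0.186, 0.236, 0.236]}
```

>>> servo_tool(
  xyz=[
    [0.0, 0.0009, 0],
    [0.0, 0.0019, 0],
    [0.0, 0.0029, 0],
    [-0.0001, 0.0039, 0],
    [-0.0002, 0.0048, 0],
    [-0.0002, 0.0048, 0],
  ],
  roll=[0.041, 0.087, 0.136, 0.186, 0.236, 0.236],
)

```text
t: 16.32
position: [0.5909, 0.0433, 0.1956]
tcp_rot: [[0.783, 0.622, 0.001], [0.622, -0.783, 0.0], [0.001, 0.0, -1.0]]
force: [0.0, 0.1, -2.0]
gripper_width: 0.48
```

```bash
python3 plan.py .001 5 1
```

```text
t 16.32 s 0.0965 eye(stand) [0.0969 0.0374] z 0.1956 lat(left+) -0.0001 dhead 0.001 ftool [ 0. -0.  2.] torque z 0.01 W 0.480
{"xyz": [[0.0001, 0.0009, -0.0001], [0.0001, 0.0019, -0.0001], [0.0, 0.0029, -0.0001], [-0.0001, 0.0039, -0.0001], [-0.0003, 0.0048, -0.0001], [-0.0003, 0.0048, -0.0001]], "roll": [0.051, 0.101, 0.15, 0.201, 0.251, 0.251]}
```

>>> servo_tool(
  xyz=[
    [0.0, 0.0009, 0.0003],
    [0.0, 0.0019, 0.0003],
    [0.0, 0.0029, 0.0003],
    [-0.0001, 0.0039, 0.0003],
    [-0.0003, 0.0048, 0.0003],
    [-0.0003, 0.0048, 0.0003],
  ],
  roll=[0.051, 0.101, 0.15, 0.201, 0.251, 0.251],
)

```text
t: 17.08
position: [0.5937, 0.0394, 0.1953]
tcp_rot: [[0.913, 0.409, 0.001], [0.409, -0.913, 0.0], [0.001, 0.0, -1.0]]
force: [-0.2, 0.2, -1.5]
gripper_width: 0.48
```

```bash
sed -i 's/0.1957/0.1954/' par.json; python3 plan.py .0015 5 1
```

```text
t 17.07 s 0.1015 eye(stand) [0.1011 0.0397] z 0.1953 lat(left+) -0.0001 dhead 0.001 ftool [-0.1 -0.3  1.5] torque z 0.06 W 0.480
{"xyz": [[0.0001, 0.0015, -0.0001], [-0.0, 0.003, -0.0001], [-0.0002, 0.0045, -0.0001], [-0.0004, 0.0059, -0.0001], [-0.0008, 0.0074, -0.0001], [-0.0008, 0.0074, -0.0001]], "roll": [0.076, 0.146, 0.207, 0.258, 0.301, 0.301]}
```

>>> servo_tool(
  xyz=[
    [0.0, 0.0015, 0],
    [-0.0001, 0.003, 0],
    [-0.0003, 0.0045, 0],
    [-0.0005, 0.0059, 0],
    [-0.0009, 0.0074, 0],
    [-0.0009, 0.0074, 0],
  ],
  roll=[0.076, 0.146, 0.207, 0.258, 0.301, 0.301],
)

```text
t: 17.82
position: [0.5958, 0.0323, 0.1953]
tcp_rot: [[0.993, 0.122, 0.001], [0.122, -0.993, 0.0], [0.001, -0.0, -1.0]]
force: [-0.2, -0.8, -1.5]
gripper_width: 0.484
```

```bash
python3 plan.py .0025 7 1
```

```text
t 17.82 s 0.1090 eye(stand) [0.1084 0.0413] z 0.1953 lat(left+) -0.0001 dhead 0.001 ftool [-0.3  0.8  1.5] torque z -0.02 W 0.484
{"xyz": [[0.0001, 0.0024, -0.0001], [0.0, 0.0049, -0.0001], [-0.0002, 0.0074, -0.0001], [-0.0004, 0.0099, -0.0001], [-0.0006, 0.0124, -0.0001], [-0.0007, 0.0149, -0.0001], [-0.0009, 0.0174, -0.0001], [-0.0009, 0.0174, -0.0001]], "roll": [0.051, 0.074, 0.076, 0.076, 0.076, 0.076, 0.076, 0.076]}
```

>>> servo_tool(
  xyz=[
    [0.0001, 0.0024, 0],
    [0.0, 0.0049, 0],
    [-0.0002, 0.0074, 0],
    [-0.0004, 0.0099, 0],
    [-0.0006, 0.0124, 0],
    [-0.0007, 0.0149, 0],
    [-0.0009, 0.0174, 0],
    [-0.0009, 0.0174, 0],
  ],
  roll=[0.051, 0.074, 0.076, 0.076, 0.076, 0.076, 0.076, 0.076],
)

```text
t: 18.82
position: [0.5971, 0.0147, 0.1953]
tcp_rot: [[0.999, 0.046, 0.001], [0.046, -0.999, 0.0], [0.001, -0.0, -1.0]]
force: [0.2, -0.3, -1.7]
gripper_width: 0.481
```

```bash
python3 plan.py .004 9 1
```

```text
t 18.82 s 0.1265 eye(stand) [0.126  0.0416] z 0.1953 lat(left+) 0.0000 dhead -0.000 ftool [0.2 0.3 1.7] torque z 0.00 W 0.481
{"xyz": [[-0.0, 0.0038, -0.0001], [-0.0, 0.0078, -0.0001], [-0.0, 0.0118, -0.0001], [-0.0, 0.0158, -0.0001], [-0.0, 0.0198, -0.0001], [-0.0, 0.0238, -0.0001], [-0.0, 0.0278, -0.0001], [-0.0, 0.0318, -0.0001], [-0.0, 0.0358, -0.0001], [-0.0, 0.0358, -0.0001]], "roll": [-0.0, -0.0, -0.0, -0.0, -0.0, -0.0, -0.0, -0.0, -0.0, -0.0]}
```

>>> servo_tool(
  xyz=[
    [0, 0.0038, 0],
    [0, 0.0078, 0],
    [0, 0.0118, 0],
    [0, 0.0158, 0],
    [0, 0.0198, 0],
    [0, 0.0238, 0],
    [0, 0.0278, 0],
    [0, 0.0318, 0],
    [0, 0.0358, 0],
    [0, 0.0358, 0],
  ],
  roll=[0, 0, 0, 0, 0, 0, 0, 0, 0, 0],
)

```text
t: 20.08
position: [0.5987, -0.0213, 0.1953]
tcp_rot: [[0.999, 0.046, 0.001], [0.046, -0.999, 0.0], [0.001, -0.0, -1.0]]
force: [0.2, 0.4, -1.0]
gripper_width: 0.477
```

```bash
python3 plan.py .003 5 1
python3 - <<'E'
from h import *
p=shot('scene','scene2.png');a=p['frame'];cv2.imwrite('pics/scene2z.png',cv2.resize(a[100:250,180:330],None,fx=4,fy=4,interpolation=cv2.INTER_CUBIC))
E
```

```text
t 20.07 s 0.1630 eye(stand) [0.162  0.0416] z 0.1953 lat(left+) 0.0000 dhead -0.001 ftool [ 0.2 -0.4  1. ] torque z -0.03 W 0.477
{"xyz": [[-0.0, 0.0032, -0.0001], [-0.0, 0.0062, -0.0001], [-0.0, 0.0092, -0.0001], [-0.0, 0.0122, -0.0001], [-0.0, 0.0152, -0.0001], [-0.0, 0.0152, -0.0001]], "roll": [-0.001, -0.001, -0.001, -0.001, -0.001, -0.001]}
```

View pics/scene2z.png

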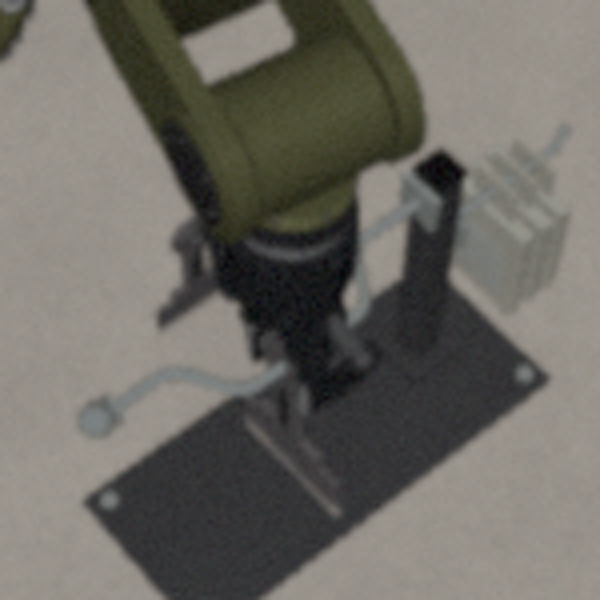

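>>> servo_tool(
  xyz=[
    [0, 0.0032, 0],
    [0, 0.0062, 0],
    [0, 0.0092, 0],
    [0, 0.0122, 0],
    [0, 0.0152, 0],
    [0, 0.0152, 0],
  ],
  roll=[0, 0, 0, 0, 0, 0],
)

```text
t: 20.88
position: [0.5994, -0.0366, 0.1952]
tcp_rot: [[0.999, 0.045, 0.001], [0.045, -0.999, 0.0], [0.001, -0.0, -1.0]]
force: [-0.2, -0.5, -1.7]
gripper_width: 0.484
```

```bash
python3 plan.py .0015 5 1
```

```text
t 20.88 s 0.1780 eye(stand) [0.1773 0.0416] z 0.1952 lat(left+) -0.0000 dhead -0.001 ftool [-0.2  0.5  1.7] torque z -0.02 W 0.484
{"xyz": [[0.0, 0.0015, -0.0002], [0.0, 0.003, -0.0002], [-0.0, 0.0045, -0.0002], [-0.0001, 0.006, -0.0002], [-0.0001, 0.0075, -0.0002], [-0.0001, 0.0075, -0.0002]], "roll": [-0.0, 0.006, 0.022, 0.048, 0.083, 0.083]}
```

>>> servo_tool(
  xyz=[
    [0, 0.0015, 0],
    [0, 0.003, 0],
    [0, 0.0045, 0],
    [-0.0001, 0.006, 0],
    [-0.0001, 0.006, 0],
  ],
  roll=[0, 0.006, 0.022, 0.048, 0.048],
)

```text
t: 21.5
position: [0.5996, -0.0427, 0.1952]
tcp_rot: [[1.0, -0.003, 0.001], [-0.003, -1.0, 0.0], [0.001, -0.0, -1.0]]
force: [0.0, 0.3, -1.4]
gripper_width: 0.479
```

```bash
python3 plan.py .001 5 1
```

```text
t 21.50 s 0.1840 eye(stand) [0.1834 0.0414] z 0.1952 lat(left+) -0.0001 dhead -0.001 ftool [ 0.  -0.3  1.4] torque z 0.03 W 0.479
{"xyz": [[0.0001, 0.0009, -0.0002], [0.0, 0.0019, -0.0002], [-0.0, 0.0029, -0.0002], [-0.0001, 0.0039, -0.0002], [-0.0002, 0.0048, -0.0002], [-0.0002, 0.0048, -0.0002]], "roll": [0.021, 0.047, 0.078, 0.113, 0.152, 0.152]}
```

>>> servo_tool(
  xyz=[
    [0, 0.0009, 0],
    [0, 0.0019, 0],
    [0, 0.0029, 0],
    [-0.0001, 0.0039, 0],
    [-0.0002, 0.0048, 0],
    [-0.0002, 0.0048, 0],
  ],
  roll=[0.021, 0.047, 0.078, 0.113, 0.152, 0.152],
)

```text
t: 22.25
position: [0.5994, -0.0476, 0.1952]
tcp_rot: [[0.988, -0.156, 0.001], [-0.156, -0.988, 0.0], [0.001, -0.0, -1.0]]
force: [-0.1, 0.5, -1.3]
gripper_width: 0.479
```

```bash
python3 plan.py .001 5 1
```

```text
t 22.25 s 0.1890 eye(stand) [0.1882 0.0408] z 0.1952 lat(left+) 0.0000 dhead -0.001 ftool [-0.2 -0.4  1.3] torque z 0.00 W 0.479
{"xyz": [[-0.0, 0.0009, -0.0002], [-0.0, 0.0019, -0.0002], [-0.0001, 0.0029, -0.0002], [-0.0002, 0.0038, -0.0002], [-0.0004, 0.0048, -0.0002], [-0.0004, 0.0048, -0.0002]], "roll": [0.042, 0.089, 0.139, 0.189, 0.238, 0.238]}
```

>>> servo_tool(
  xyz=[
    [0, 0.0009, 0],
    [0, 0.0019, 0],
    [-0.0001, 0.0029, 0],
    [-0.0002, 0.0038, 0],
    [-0.0004, 0.0048, 0],
    [-0.0004, 0.0048, 0],
  ],
  roll=[0.042, 0.089, 0.139, 0.189, 0.238, 0.238],
)

```text
t: 23.0
position: [0.5982, -0.0522, 0.1952]
tcp_rot: [[0.923, -0.384, 0.001], [-0.384, -0.923, 0.0], [0.0, -0.001, -1.0]]
force: [-0.7, 0.7, -1.3]
gripper_width: 0.485
```

```bash
python3 plan.py .001 5 1
```

```text
t 23.00 s 0.1940 eye(stand) [0.1928 0.0392] z 0.1952 lat(left+) -0.0001 dhead 0.001 ftool [-0.9 -0.4  1.3] torque z 0.01 W 0.485
{"xyz": [[0.0001, 0.001, -0.0002], [0.0001, 0.0019, -0.0002], [0.0, 0.0029, -0.0002], [-0.0001, 0.0039, -0.0002], [-0.0003, 0.0049, -0.0002], [-0.0003, 0.0049, -0.0002]], "roll": [0.051, 0.101, 0.151, 0.201, 0.251, 0.251]}
```

>>> servo_tool(
  xyz=[
    [-0.0001, 0.001, 0],
    [-0.0001, 0.0019, 0],
    [-0.0002, 0.0029, 0],
    [-0.0003, 0.0039, 0],
    [-0.0005, 0.0049, 0],
    [-0.0005, 0.0049, 0],
  ],
  roll=[0.051, 0.101, 0.151, 0.201, 0.251, 0.251],
)

```text
t: 23.75
position: [0.5958, -0.0566, 0.1952]
tcp_rot: [[0.8, -0.6, 0.001], [-0.6, -0.8, 0.0], [0.0, -0.001, -1.0]]
force: [-0.9, 0.0, -2.1]
gripper_width: 0.48
```

```bash
python3 plan.py .001 5 1
```

```text
t 23.75 s 0.1990 eye(stand) [0.1968 0.0364] z 0.1952 lat(left+) -0.0002 dhead 0.002 ftool [-0.7  0.5  2.1] torque z 0.05 W 0.480
{"xyz": [[0.0003, 0.0009, -0.0002], [0.0002, 0.0019, -0.0002], [0.0002, 0.0028, -0.0002], [0.0001, 0.0038, -0.0002], [-0.0001, 0.0048, -0.0002], [-0.0001, 0.0048, -0.0002]], "roll": [0.052, 0.1, 0.144, 0.184, 0.22, 0.22]}
```

>>> servo_tool(
  xyz=[
    [-0.0001, 0.0009, 0.0002],
    [-0.0002, 0.0019, 0.0002],
    [-0.0002, 0.0028, 0.0002],
    [-0.0003, 0.0038, 0.0002],
    [-0.0005, 0.0048, 0.0002],
    [-0.0005, 0.0048, 0.0002],
  ],
  roll=[0.052, 0.1, 0.144, 0.184, 0.22, 0.22],
)

```text
t: 24.5
position: [0.5925, -0.0601, 0.195]
tcp_rot: [[0.65, -0.76, 0.001], [-0.76, -0.65, 0.0], [0.0, -0.001, -1.0]]
force: [-0.3, 1.2, -1.7]
gripper_width: 0.482
```

```bash
python3 plan.py .0015 5 1
```

```text
t 24.50 s 0.2040 eye(stand) [0.2001 0.0328] z 0.1950 lat(left+) -0.0004 dhead 0.001 ftool [-1.1 -0.6  1.7] torque z -0.04 W 0.482
{"xyz": [[0.0005, 0.0014, -0.0004], [0.0004, 0.0029, -0.0004], [0.0003, 0.0044, -0.0004], [0.0002, 0.0058, -0.0004], [-0.0, 0.0073, -0.0004], [-0.0, 0.0073, -0.0004]], "roll": [0.047, 0.084, 0.111, 0.129, 0.138, 0.138]}
```

>>> servo_tool(
  xyz=[
    [-0.0003, 0.0014, 0],
    [-0.0004, 0.0029, 0],
    [-0.0005, 0.0044, 0],
    [-0.0006, 0.0058, 0],
    [-0.0006, 0.0058, 0],
  ],
  roll=[0.047, 0.084, 0.111, 0.129, 0.129],
)

```text
t: 25.12
position: [0.5876, -0.0635, 0.195]
tcp_rot: [[0.547, -0.837, 0.001], [-0.837, -0.547, 0.0], [0.0, -0.001, -1.0]]
force: [-0.0, -0.1, -0.9]
gripper_width: 0.479
```

```bash
sed -i 's/"c3":0.196/"c3":0.1952/;s/0.1954/0.1951/' par.json; python3 plan.py .0015 5 1
```

```text
t 25.12 s 0.2095 eye(stand) [0.2031 0.0277] z 0.1950 lat(left+) -0.0001 dhead 0.003 ftool [0.  0.1 0.9] torque z -0.02 W 0.479
{"xyz": [[0.0001, 0.0013, -0.0001], [0.0, 0.0028, -0.0001], [0.0, 0.0043, -0.0001], [0.0, 0.0058, -0.0001], [0.0, 0.0073, -0.0001], [0.0, 0.0073, -0.0001]], "roll": [0.009, 0.01, 0.01, 0.01, 0.01, 0.01]}
```

Free again. On down the slant.

>>> servo_tool(
  xyz=[
    [0, 0.0013, 0],
    [0, 0.0028, 0],
    [0, 0.0043, 0],
    [0, 0.0058, 0],
    [0, 0.0073, 0],
    [0, 0.0073, 0],
  ],
  roll=[0.009, 0.01, 0.01, 0.01, 0.01, 0.01],
)

```text
t: 25.88
position: [0.5815, -0.0676, 0.195]
tcp_rot: [[0.539, -0.842, 0.001], [-0.842, -0.539, 0.0], [0.0, -0.001, -1.0]]
force: [0.4, -0.1, -1.7]
gripper_width: 0.483
```

```bash
python3 plan.py .0015 6 1
```

```text
t 25.88 s 0.2170 eye(stand) [0.2069 0.0214] z 0.1950 lat(left+) 0.0000 dhead -0.000 ftool [ 0.3 -0.2  1.7] torque z -0.01 W 0.483
{"xyz": [[-0.0, 0.0013, -0.0001], [-0.0, 0.0028, -0.0001], [-0.0, 0.0043, -0.0001], [-0.0, 0.0058, -0.0001], [-0.0, 0.0073, -0.0001], [-0.0, 0.0088, -0.0001], [-0.0, 0.0088, -0.0001]], "roll": [-0.0, -0.0, -0.0, -0.0, -0.001, -0.007, -0.007]}
```

>>> servo_tool(
  xyz=[
    [0, 0.0013, 0],
    [0, 0.0028, 0],
    [0, 0.0043, 0],
    [0, 0.0058, 0],
    [0, 0.0073, 0],
    [0, 0.0088, 0],
    [0, 0.0088, 0],
  ],
  roll=[0, 0, 0, 0, -0.001, -0.007, -0.007],
)

```text
t: 26.75
position: [0.574, -0.0724, 0.1951]
tcp_rot: [[0.545, -0.839, 0.001], [-0.839, -0.545, 0.0], [0.0, -0.001, -1.0]]
force: [0.5, -0.4, -1.1]
gripper_width: 0.48
```

```bash
python3 plan.py .0012 5 1
```

```text
t 26.75 s 0.2260 eye(stand) [0.2114 0.0137] z 0.1951 lat(left+) 0.0000 dhead 0.000 ftool [ 0.6 -0.2  1.1] torque z 0.02 W 0.480
{"xyz": [[-0.0, 0.001, -0.0], [-0.0, 0.0025, -0.0], [0.0, 0.0035, -0.0], [0.0001, 0.005, -0.0], [0.0002, 0.0059, -0.0], [0.0002, 0.0059, -0.0]], "roll": [-0.009, -0.031, -0.051, -0.088, -0.118, -0.118]}
```

>>> servo_tool(
  xyz=[
    [0, 0.001, 0],
    [0, 0.0025, 0],
    [0.0001, 0.0035, 0],
    [0.0002, 0.005, 0],
    [0.0002, 0.005, 0],
  ],
  roll=[-0.009, -0.031, -0.051, -0.088, -0.088],
)

```text
t: 27.38
position: [0.5699, -0.0753, 0.1951]
tcp_rot: [[0.617, -0.787, 0.001], [-0.787, -0.617, 0.0], [0.0, -0.001, -1.0]]
force: [0.2, -0.6, -1.2]
gripper_width: 0.483
```

```bash
python3 plan.py .001 5 1
```

```text
t 27.38 s 0.2310 eye(stand) [0.2142 0.0095] z 0.1951 lat(left+) 0.0001 dhead -0.000 ftool [0.6 0.2 1.2] torque z -0.03 W 0.483
{"xyz": [[-0.0001, 0.0009, 0.0], [-0.0001, 0.0018, 0.0], [-0.0, 0.0028, 0.0], [0.0001, 0.0038, 0.0], [0.0002, 0.0048, 0.0], [0.0002, 0.0048, 0.0]], "roll": [-0.03, -0.064, -0.103, -0.146, -0.193, -0.193]}
```

>>> servo_tool(
  xyz=[
    [0, 0.0009, 0],
    [0.0001, 0.0018, 0],
    [0.0001, 0.0028, 0],
    [0.0003, 0.0038, 0],
    [0.0004, 0.0048, 0],
    [0.0004, 0.0048, 0],
  ],
  roll=[-0.03, -0.064, -0.103, -0.146, -0.193, -0.193],
)

```text
t: 28.12
position: [0.5663, -0.0786, 0.1951]
tcp_rot: [[0.757, -0.654, 0.001], [-0.654, -0.757, 0.0], [0.0, -0.001, -1.0]]
force: [-0.6, 0.5, -1.1]
gripper_width: 0.485
```

```bash
python3 plan.py .001 5 1
```

```text
t 28.12 s 0.2360 eye(stand) [0.2175 0.0059] z 0.1951 lat(left+) 0.0002 dhead 0.000 ftool [-0.8  0.   1.1] torque z -0.04 W 0.485
{"xyz": [[-0.0002, 0.0009, 0.0], [-0.0002, 0.0018, 0.0], [-0.0001, 0.0028, 0.0], [0.0, 0.0038, 0.0], [0.0002, 0.0048, 0.0], [0.0002, 0.0048, 0.0]], "roll": [-0.049, -0.099, -0.149, -0.199, -0.249, -0.249]}
```

>>> servo_tool(
  xyz=[
    [-0.0002, 0.0009, 0],
    [-0.0002, 0.0018, 0],
    [-0.0001, 0.0028, 0],
    [0, 0.0038, 0],
    [0.0002, 0.0048, 0],
    [0.0002, 0.0048, 0],
  ],
  roll=[-0.049, -0.099, -0.149, -0.199, -0.249, -0.249],
)

```text
t: 28.88
position: [0.5633, -0.0824, 0.1951]
tcp_rot: [[0.894, -0.448, 0.001], [-0.448, -0.894, 0.0], [0.0, -0.001, -1.0]]
force: [-0.3, 0.5, -1.7]
gripper_width: 0.478
```

```bash
python3 plan.py .0015 5 1
```

```text
t 28.88 s 0.2410 eye(stand) [0.2213 0.0029] z 0.1951 lat(left+) 0.0000 dhead -0.001 ftool [-0.5 -0.3  1.7] torque z -0.02 W 0.478
{"xyz": [[-0.0, 0.0014, 0.0], [0.0001, 0.0029, 0.0], [0.0003, 0.0043, 0.0], [0.0006, 0.0058, 0.0], [0.0009, 0.0072, 0.0], [0.0009, 0.0072, 0.0]], "roll": [-0.076, -0.151, -0.225, -0.294, -0.353, -0.353]}
```

>>> servo_tool(
  xyz=[
    [-0.0001, 0.0014, 0],
    [0.0, 0.0029, 0],
    [0.0002, 0.0043, 0],
    [0.0005, 0.0058, 0],
    [0.0008, 0.0072, 0],
    [0.0008, 0.0072, 0],
  ],
  roll=[-0.076, -0.151, -0.225, -0.294, -0.353, -0.353],
)

```text
t: 29.62
position: [0.5608, -0.0892, 0.1951]
tcp_rot: [[0.994, -0.113, 0.001], [-0.113, -0.994, 0.0], [0.001, -0.0, -1.0]]
force: [-0.5, 0.5, -1.5]
gripper_width: 0.485
```

```bash
python3 plan.py .0015 6 1
```

```text
t 29.62 s 0.2485 eye(stand) [0.2281 0.0004] z 0.1951 lat(left+) -0.0001 dhead -0.002 ftool [-0.5 -0.4  1.5] torque z -0.00 W 0.485
{"xyz": [[0.0001, 0.0015, 0.0], [0.0001, 0.003, 0.0], [0.0002, 0.0045, 0.0], [0.0004, 0.006, 0.0], [0.0006, 0.0075, 0.0], [0.0008, 0.0089, 0.0], [0.0008, 0.0089, 0.0]], "roll": [-0.052, -0.092, -0.123, -0.144, -0.156, -0.16, -0.16]}
```

>>> servo_tool(
  xyz=[
    [0.0, 0.0015, 0],
    [0.0, 0.003, 0],
    [0.0001, 0.0045, 0],
    [0.0003, 0.006, 0],
    [0.0005, 0.0075, 0],
    [0.0007, 0.0089, 0],
    [0.0007, 0.0089, 0],
  ],
  roll=[-0.052, -0.092, -0.123, -0.144, -0.156, -0.16, -0.16],
)

```text
t: 30.5
position: [0.5605, -0.0982, 0.1951]
tcp_rot: [[0.999, 0.046, 0.001], [0.046, -0.999, 0.0], [0.001, -0.0, -1.0]]
force: [-0.2, 0.0, -0.5]
gripper_width: 0.481
```

```bash
python3 plan.py .0015 6 1
```

```text
t 30.50 s 0.2575 eye(stand) [ 0.2371 -0.0001] z 0.1951 lat(left+) -0.0001 dhead -0.000 ftool [-0.2 -0.   0.5] torque z 0.00 W 0.481
{"xyz": [[0.0001, 0.0015, 0.0], [0.0001, 0.003, 0.0], [0.0001, 0.0045, 0.0], [0.0001, 0.006, 0.0], [0.0001, 0.0075, 0.0], [0.0001, 0.009, 0.0], [0.0001, 0.009, 0.0]], "roll": [-0.0, -0.0, -0.0, -0.0, -0.0, -0.0, -0.0]}
```

>>> servo_tool(
  xyz=[
    [0, 0.002, 0],
    [0, 0.004, 0],
    [0, 0.006, 0],
    [0, 0.008, 0],
    [0, 0.01, 0],
    [0, 0.012, 0],
    [0, 0.013, 0],
    [0, 0.013, 0],
  ],
  roll=[0, 0, 0, 0, 0, 0, 0, 0],
)

```text
t: 31.5
position: [0.5611, -0.1113, 0.1951]
tcp_rot: [[0.999, 0.046, 0.001], [0.046, -0.999, 0.0], [0.001, -0.0, -1.0]]
force: [0.2, 0.5, -1.6]
gripper_width: 0.485
```

>>> servo_tool(
  xyz=[
    [0, 0.0005, 0],
    [0, 0.001, 0],
    [0, 0.001, 0],
  ],
  roll=[0, 0, 0],
)

```text
t: 31.88
position: [0.5611, -0.1123, 0.1951]
tcp_rot: [[0.999, 0.046, 0.001], [0.046, -0.999, 0.0], [0.001, -0.0, -1.0]]
force: [0.1, -0.4, -1.5]
gripper_width: 0.483
```

>>> servo_tool(
  xyz=[
    [0, 0.0005, 0],
    [0, 0.001, 0],
    [0, 0.001, 0],
  ],
  roll=[0, 0, 0],
)

```text
t: 32.25
position: [0.5612, -0.1133, 0.1951]
tcp_rot: [[0.999, 0.046, 0.001], [0.046, -0.999, 0.0], [0.001, -0.0, -1.0]]
force: [-0.8, -0.5, -0.3]
gripper_width: 0.48
```

Eye now about 0.252; expected contact at about 0.256. Single small steps.

>>> servo_tool(
  xyz=[
    [0, 0.0005, 0],
    [0, 0.001, 0],
    [0, 0.001, 0],
  ],
  roll=[0, 0, 0],
)

```text
t: 32.62
position: [0.5613, -0.1144, 0.1951]
tcp_rot: [[0.999, 0.046, 0.001], [0.046, -0.999, 0.0], [0.001, -0.0, -1.0]]
force: [1.0, 0.6, -0.8]
gripper_width: 0.48
```

>>> servo_tool(
  xyz=[
    [0, 0.0005, 0],
    [0, 0.0008, 0],
    [0, 0.0008, 0],
  ],
  roll=[0, 0, 0],
)

```text
t: 33.0
position: [0.5613, -0.1152, 0.1951]
tcp_rot: [[0.999, 0.046, 0.001], [0.046, -0.999, 0.0], [0.001, -0.0, -1.0]]
force: [-0.3, 0.2, -0.7]
gripper_width: 0.482
```

>>> servo_tool(
  xyz=[
    [0, 0.0005, 0],
    [0, 0.0005, 0],
  ],
  roll=[0, 0],
)

```text
t: 33.25
position: [0.5613, -0.1157, 0.1951]
tcp_rot: [[0.999, 0.046, 0.001], [0.046, -0.999, 0.0], [0.001, -0.0, -1.0]]
force: [0.3, -0.1, -0.8]
gripper_width: 0.48
```

>>> servo_tool(
  xyz=[
    [0, 0.0005, 0],
    [0, 0.0005, 0],
  ],
  roll=[0, 0],
)

```text
t: 33.5
position: [0.5613, -0.1163, 0.1951]
tcp_rot: [[0.999, 0.046, 0.001], [0.046, -0.999, 0.0], [0.001, -0.0, -1.0]]
force: [-0.2, -0.6, -1.7]
gripper_width: 0.481
```

>>> servo_tool(
  xyz=[
    [0, 0.0006, 0],
    [0, 0.0006, 0],
  ],
  roll=[0, 0],
)

```text
t: 33.75
position: [0.5614, -0.1169, 0.1951]
tcp_rot: [[0.999, 0.046, 0.001], [0.046, -0.999, 0.0], [0.001, -0.0, -1.0]]
force: [0.3, -0.0, -1.3]
gripper_width: 0.477
```

>>> servo_tool(
  xyz=[
    [0, 0.0006, 0],
    [0, 0.0006, 0],
  ],
  roll=[0, 0],
)

```text
t: 34.0
position: [0.5614, -0.1175, 0.1951]
tcp_rot: [[0.999, 0.046, 0.001], [0.046, -0.999, 0.0], [0.001, -0.0, -1.0]]
force: [0.2, -0.5, -1.5]
gripper_width: 0.483
```

>>> servo_tool(
  xyz=[
    [0, 0.0006, 0],
    [0, 0.0006, 0],
  ],
  roll=[0, 0],
)

```text
t: 34.25
position: [0.5614, -0.1182, 0.1951]
tcp_rot: [[0.999, 0.046, 0.001], [0.046, -0.999, 0.0], [0.001, -0.0, -1.0]]
force: [-0.7, 0.2, -1.1]
gripper_width: 0.481
```

>>> servo_tool(
  xyz=[
    [0, 0.0006, 0],
    [0, 0.0006, 0],
  ],
  roll=[0, 0],
)

```text
t: 34.5
position: [0.5614, -0.1187, 0.1951]
tcp_rot: [[0.999, 0.046, 0.001], [0.046, -0.999, 0.0], [0.001, -0.0, -1.0]]
force: [-0.4, 0.9, -1.2]
gripper_width: 0.486
```

>>> servo_tool(
  xyz=[
    [0, 0.0006, 0],
    [0, 0.0006, 0],
  ],
  roll=[0, 0],
)

```text
t: 34.75
position: [0.5614, -0.1187, 0.1951]
tcp_rot: [[0.999, 0.046, 0.0], [0.046, -0.999, 0.001], [0.001, -0.001, -1.0]]
force: [-0.1, 5.6, 0.3]
gripper_width: 0.481
```

>>> servo_tool(
  xyz=[
    [0, 0.0006, 0],
    [0, 0.0006, 0],
  ],
  roll=[0, 0],
)

```text
t: 35.0
position: [0.5614, -0.1188, 0.195]
tcp_rot: [[0.999, 0.046, 0.0], [0.046, -0.999, 0.002], [0.0, -0.002, -1.0]]
force: [-1.0, 5.8, 0.4]
gripper_width: 0.481
```

Run:
```python
from h import *
np.set_printoptions(precision=4,suppress=True)
p=shot('scene','scene3.png');a=p['frame'];cv2.imwrite('pics/scene3z.png',cv2.resize(a[140:250,170:290],None,fx=5,fy=5,interpolation=cv2.INTER_CUBIC))
for q in('scraper','stop'):
  for d in r.tip_of(p,q): print(q,round(d['conf'],2),w(p,d['xyz']))
```

```text
scraper 0.85 [ 0.5594 -0.1155  0.2027]
scraper 0.82 [0.3776 0.1883 0.1757]
scraper 0.56 [0.4184 0.0296 0.1019]
stop 0.16 [0.5495 0.119  0.2023]
```

View pics/scene3z.png

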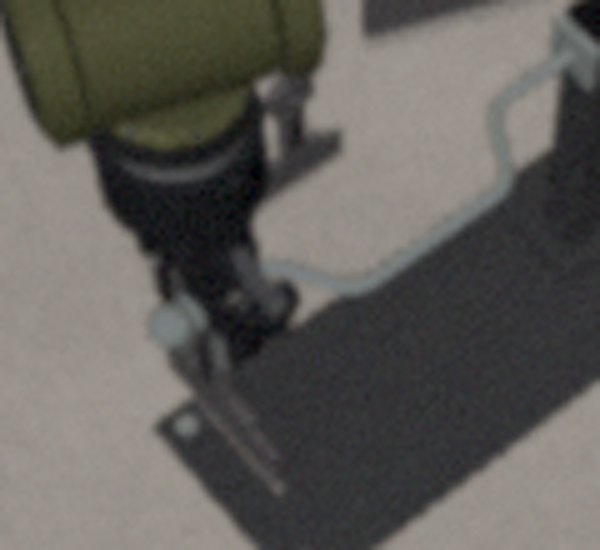

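>>> servo_tool(
  xyz=[
    [0, -0.0006, 0],
    [0, -0.0006, 0.0006],
    [0, -0.0006, 0.001],
    [0, -0.0006, 0.001],
  ],
  roll=[0, 0, 0, 0],
)

```text
t: 35.65
position: [0.5614, -0.1183, 0.194]
tcp_rot: [[0.999, 0.046, 0.0], [0.046, -0.999, 0.002], [0.0, -0.002, -1.0]]
force: [-0.6, -0.1, -1.7]
gripper_width: 0.481
```

>>> servo_tool(
  xyz=[
    [0, 0, 0.0004],
    [0, 0, 0.0008],
    [0, 0, 0.0008],
  ],
  roll=[0, 0, 0],
)

```text
t: 36.02
position: [0.5614, -0.1183, 0.1936]
tcp_rot: [[0.999, 0.046, 0.001], [0.046, -0.999, 0.002], [0.001, -0.002, -1.0]]
force: [-2.1, 0.2, 4.2]
gripper_width: 0.481
```

Now resting on the wire. Ease up slightly and open a little.

>>> servo_tool(
  xyz=[
    [0, 0, -0.0003],
    [0, 0, -0.0003],
  ],
  roll=[0, 0],
)

```text
t: 36.28
position: [0.5614, -0.1183, 0.1937]
tcp_rot: [[0.999, 0.046, 0.0], [0.046, -0.999, 0.002], [0.0, -0.002, -1.0]]
force: [-0.4, -0.4, -1.2]
gripper_width: 0.481
```

>>> servo_tool(
  xyz=[
    [0, 0, 0],
    [0, 0, 0],
    [0, 0, 0],
  ],
  roll=[0, 0, 0],
  grip=0.05,
)

```text
t: 36.65
position: [0.5614, -0.1183, 0.1937]
tcp_rot: [[0.999, 0.046, 0.0], [0.046, -0.999, 0.002], [0.0, -0.002, -1.0]]
force: [0.2, -0.1, -0.0]
gripper_width: 0.583
```

>>> servo_tool(
  xyz=[
    [0, 0, 0],
    [0, 0, 0],
    [0, 0, 0],
    [0, 0, 0],
    [0, 0, 0],
  ],
  roll=[0, 0, 0, 0, 0],
  grip=0.085,
)

```text
t: 37.28
position: [0.5614, -0.1183, 0.1936]
tcp_rot: [[0.999, 0.046, 0.0], [0.046, -0.999, 0.002], [0.0, -0.002, -1.0]]
force: [-0.1, -0.1, 1.0]
gripper_width: 0.994
```

>>> servo_tool(
  xyz=[
    [0, 0, -0.02],
    [0, 0, -0.05],
    [0, 0, -0.09],
    [0, 0, -0.12],
    [-0.06, 0, -0.12],
    [-0.12, 0, -0.12],
    [-0.16, 0, -0.12],
    [-0.16, 0, -0.12],
  ],
  roll=[0, 0, 0, 0, 0, 0, 0, 0],
)

```text
t: 38.28
position: [0.4, -0.126, 0.3144]
tcp_rot: [[0.999, 0.045, 0.002], [0.045, -0.999, 0.001], [0.002, -0.001, -1.0]]
force: [0.6, -0.3, 0.3]
gripper_width: 0.996
```

Run:
```python
from h import *
np.set_printoptions(precision=4,suppress=True)
print(r.sense()['t'],r.sense()['force'])
for n in('scene','top'):
    p=shot(n,n+'4.png');a=p['frame'];cv2.imwrite(f'pics/{n}4z.png',cv2.resize(a[140:250,170:310] if n=='scene' else a[160:230,190:330],None,fx=5,fy=5,interpolation=cv2.INTER_CUBIC))
    for q in('scraper','stop','can_a','bottle','tin'):
        for d in r.tip_of(p,q): print(n,q,round(d['conf'],2),w(p,d['xyz']))
```

```text
38.275 [ 0.5758 -0.2763  0.2785]
scene scraper 0.66 [ 0.5568 -0.1172  0.1963]
scene scraper 0.64 [0.3808 0.1855 0.1747]
scene scraper 0.57 [0.4169 0.029  0.1007]
scene stop 0.82 [ 0.5614 -0.1226  0.1977]
scene can_a 0.97 [ 0.7128  0.2597 -0.0026]
scene can_a 0.88 [0.6408 0.4139 0.0034]
scene bottle 0.77 [ 0.5208 -0.4012 -0.0038]
scene tin 0.96 [ 0.7176 -0.2637  0.0016]
top scraper 0.76 [0.3808 0.1778 0.1748]
top scraper 0.51 [ 0.5601 -0.1165  0.1993]
top scraper 0.41 [0.4202 0.0296 0.0988]
top stop 0.75 [ 0.5594 -0.1217  0.1942]
top stop 0.37 [ 0.6354  0.4143 -0.0053]
top can_a 0.74 [ 0.7127  0.2679 -0.002 ]
top can_a 0.74 [ 0.6371  0.4124 -0.0021]
top bottle 0.71 [ 0.5161 -0.3997 -0.0013]
top tin 0.84 [ 0.718  -0.2618 -0.0006]
```

View pics/scene4z.png

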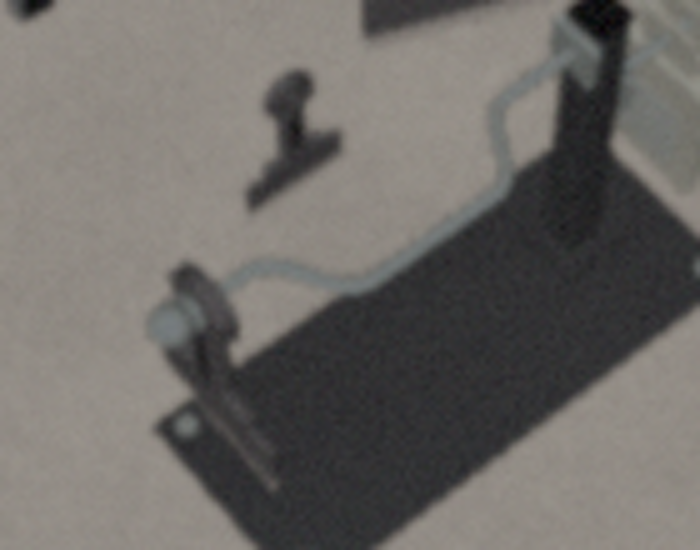

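View pics/top4z.png

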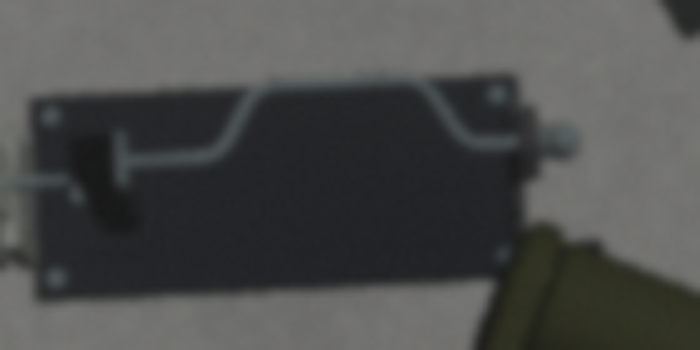

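>>> servo_tool(
  xyz=[
    [0, 0, 0],
    [0, 0, 0],
    [0, 0, 0],
    [0, 0, 0],
    [0, 0, 0],
    [0, 0, 0],
    [0, 0, 0],
    [0, 0, 0],
    [0, 0, 0],
    [0, 0, 0],
  ],
  roll=[0, 0, 0, 0, 0, 0, 0, 0, 0, 0],
)

```text
t: 40.12
position: [0.4017, -0.1259, 0.3135]
tcp_rot: [[0.999, 0.046, 0.0], [0.046, -0.999, 0.002], [0.0, -0.002, -1.0]]
force: [-0.4, -0.2, -0.3]
gripper_width: 0.994
```

Run:
```python
from h import *
np.set_printoptions(precision=4,suppress=True)
dy=[]
for _ in range(4):
  for n in('scene','top'):
    p=shot(n,n+'5.png')
    S=[w(p,d['xyz']) for d in r.tip_of(p,'scraper')];T=[w(p,d['xyz']) for d in r.tip_of(p,'stop')]
    S=[s for s in S if s[1]<-.05 and s[0]>.5];T=[s for s in T if s[1]<-.05 and s[0]>.5]
    if S and T: dy.append(S[0]-T[0])
    a=cv2.imread(f'pics/{n}4.png').astype(int);b=p['frame'].astype(int)
    print(n,np.abs(a-b)[150:240,190:330].mean())
print(np.array(dy),np.mean(dy,0))
```

```text
scene 2.0122222222222224
top 0.5315873015873016
scene 2.016005291005291
top 0.5324074074074074
scene 2.00984126984127
top 0.5257142857142857
scene 2.0103439153439155
top 0.5297619047619048
[[-0.0042  0.0096 -0.0056]
 [ 0.0009  0.0015  0.0056]
 [-0.0009  0.0098 -0.0005]
 [-0.0006  0.0046  0.0047]
 [-0.0005  0.0105 -0.0018]
 [-0.0013  0.0016  0.0054]
 [-0.0018  0.0096 -0.0036]
 [ 0.0034  0.0016  0.0021]] [-0.0006  0.0061  0.0008]
```

```bash
python3 -c "
from rig import r
print(r.sign_off())"
```

```text
the job is handed in; nothing more can be done
None
```

The scraper now hangs released at the front end of the wire, with its eye up against the round stop. I handed the job in at about 40 s; sign-off gives no verdict.

**What I did:** I found the stand and the bends from both camera images. I felt both sides of the eye to centre the jaws on the wire, pinched the cheeks, and led the scraper round all four bends with the gripper turned to follow the wire. I pushed until it met the stop, eased back about 0.5 mm, lowered it onto the wire, opened the jaws and moved clear.

**Forces:**

| Stage | Tool force read |
|---|---|
| Peak, while feeling for the eye's sides at the start | about 10 N, right at your 10 N guide; the fail limit is 15 N |
| Leading it round the bends | at most about 2 N, including the scraper's own weight |
| Meeting the stop | about 6 N |
| Lowering it onto the wire | about 4 N |

**Last checks:**
- **Gap to the stop:** averaged over eight readings, the scraper's origin is 6.1 mm behind the stop point, against 6 mm when fully home. The single readings disagreed, about 10 mm from the scene camera and 2 to 5 mm from the top camera. I relied on the felt contact and on the pictures, which show the eye next to the disc.
- **Hanging:** in the pictures it hangs straight. I did not measure its tilt or speed.
- **Other goods:** the cans, bottle and tin read the same as at the start, within the networks' accuracy of about 4 mm.

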